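# Line up sample tubes behind their aliquots

## Task

Move the four large capped tubes from the white transport rack to the empty rear row of the grey rack, so that they stand in the same order as the slim sample tubes there: each large tube in the hole directly behind the slim tube with the same cap colour, ready for pipetting straight across. Lower each one upright until it is fully down in its hole before you let go (do not drop it), and leave the slim tubes standing where they are.

Things in the scene. Friction and masses are not known exactly. Their poses are not given: they have to be found in the camera images.
- tube_red_mid (a point): clear 50 ml tube, red screw cap; loose, 55 g, 117 mm tall: flat 12 mm tip, cone widening to the 28 mm body at 16 mm height, cap 34 mm wide over the top 16 mm. This point: on its axis half-way up (58.5 mm above the tip; the cap spans 42.5 to 58.5 mm above it); z axis up. Starts upright in one of the four holes of the white rack, tip 4 mm above the worktop
- tube_blue_mid (a point): clear 50 ml tube, blue screw cap; loose, 55 g, 117 mm tall: flat 12 mm tip, cone widening to the 28 mm body at 16 mm height, cap 34 mm wide over the top 16 mm. This point: on its axis half-way up (58.5 mm above the tip; the cap spans 42.5 to 58.5 mm above it); z axis up. Starts upright in one of the four holes of the white rack, tip 4 mm above the worktop
- tube_yellow_mid (a point): clear 50 ml tube, yellow screw cap; loose, 55 g, 117 mm tall: flat 12 mm tip, cone widening to the 28 mm body at 16 mm height, cap 34 mm wide over the top 16 mm. This point: on its axis half-way up (58.5 mm above the tip; the cap spans 42.5 to 58.5 mm above it); z axis up. Starts upright in one of the four holes of the white rack, tip 4 mm above the worktop
- tube_green_mid (a point): clear 50 ml tube, green screw cap; loose, 55 g, 117 mm tall: flat 12 mm tip, cone widening to the 28 mm body at 16 mm height, cap 34 mm wide over the top 16 mm. This point: on its axis half-way up (58.5 mm above the tip; the cap spans 42.5 to 58.5 mm above it); z axis up. Starts upright in one of the four holes of the white rack, tip 4 mm above the worktop
- small_red_mid (a point): slim sample tube, red cap; 83 mm tall, body 12 mm, cap 17 mm wide. Stands loose in a small hole of the grey rack, foot 4 mm and top 87 mm above the worktop, and stays there. This point: on its axis half-way up; z axis up, x and y axes mean nothing. The hole for the large tube with the red cap is 52 mm behind it, along +x of the grey rack
- small_blue_mid (a point): slim sample tube, blue cap; 83 mm tall, body 12 mm, cap 17 mm wide. Stands loose in a small hole of the grey rack, foot 4 mm and top 87 mm above the worktop, and stays there. This point: on its axis half-way up; z axis up, x and y axes mean nothing. The hole for the large tube with the blue cap is 52 mm behind it, along +x of the grey rack
- small_yellow_mid (a point): slim sample tube, yellow cap; 83 mm tall, body 12 mm, cap 17 mm wide. Stands loose in a small hole of the grey rack, foot 4 mm and top 87 mm above the worktop, and stays there. This point: on its axis half-way up; z axis up, x and y axes mean nothing. The hole for the large tube with the yellow cap is 52 mm behind it, along +x of the grey rack
- small_green_mid (a point): slim sample tube, green cap; 83 mm tall, body 12 mm, cap 17 mm wide. Stands loose in a small hole of the grey rack, foot 4 mm and top 87 mm above the worktop, and stays there. This point: on its axis half-way up; z axis up, x and y axes mean nothing. The hole for the large tube with the green cap is 52 mm behind it, along +x of the grey rack
- transport_rack: white tube rack, fixed, 60 x 218 x 68 mm (x, y, z), one row of four holes along its y axis, at x = 0 and y = 75, 25, -25, -75 mm. Origin: centre of its underside, on the worktop. The 35 mm holes pass through the deck (top at 64 mm); the tubes' tips stand in seats 4 mm above the worktop. End panels rise to 68 mm
- aliquot_rack: grey tube rack, fixed, x -44 to 46, 218 (y) x 68 mm, two rows along y: small holes with the slim tubes at x = -30 (nearer the robot), empty 35 mm holes at x = 22, both at y = 75, 25, -25, -75 mm. Origin: underside, on the worktop. Deck top 64, end panels 68 mm. Under each large hole a 27 mm seat, floor at 4 mm: a tube fully down has its half-way point at 62.5, cap top at 121 mm

How it is judged:
By the outcome, as a careful person would: the job done as asked, in the order asked, and still so for the second after the job is handed in, with the robot touching nothing.
It also fails if it takes over 118 s, if anything falls off the work surface, if the arm or the gripper's body presses on something with over 40 N, if the wrist force passes 120 N, or if a joint passes its speed limit or range.

## Robot

A 7-joint arm with a two-finger parallel gripper is mounted at the origin on a cart in front of the work surface, level with it; the furniture and walls round the work are solid. World frame = base frame: x ahead of the robot, y to its left, z up, the work surface at z = 0. Lengths are in m, angles in rad, forces in N, time in s.
With the tool pointing down it reaches from about 0.4 to 0.875 m from the base axis. Payload 19.3 kg.
Tool frame: the origin (TCP) lies on the centre line of the jaws, within the pads' length; the fingertips stand 14 mm ahead of it and the grasp point (between the pads) lies 5 mm behind it; x points along the fingers, y is the direction in which the jaws open and shut, and the axes are right-handed (so a half turn about x gives the same grasp; the last joint's range is limited). The gripper opens to 85 mm and grips with 20 to 120 N. Pads are 22 mm wide; open, the fingers measure 114 mm over their backs; the gripper's body (76 mm by 85 mm) begins 54 mm behind the grasp point. The pads swing forward as they close: fully open they stand 13 mm farther back than shut.
Start: joints at [-1.362, 0.521, -0.036, 1.599, 0.021, 1.021, -0.113], TCP at [0.172, 0.601, 0.245] pointing down, gripper open.
Joint ranges: [-2.91, 2.91], [-0.3, 2.13], [-1.5, 1.42], [0.17, 2.43], [-1.26, 4.41], [0.16, 1.93], [-2.52, 2.52]. Speed limits (rad/s): [1.89, 1.89, 2.39, 2.39, 3.01, 3.01, 3.01].

## Interface

Orientations are given as [roll, pitch, yaw] about the fixed x, y, z axes, in that order (R = Rz(yaw) Ry(pitch) Rx(roll)).
In Python, from workcell import monitor, optics, bot gives the robot as it stands.
- The arm moves only by the tool arm_command, never from a script. Its arguments are lists of equal length, an entry for each row: "delta_pos": the shift along the tool's x, y, z as a fraction of full scale, a list of three; "rotation": the turn, a rotation vector about the tool's x, y, z as a fraction of full scale, a list of three. In form: {"delta_pos": [[dx, dy, dz], ...], "rotation": [[wx, wy, wz], ...]}. A call has 1 to 10 rows; each row shifts and turns the pose as measured when the row begins, along the tool's axes as they then stand; what a row does not reach is not made up. Full scale, the value 1, is 30 mm for a shift and 6 degrees for a turn. A row lasts 1/10 s, in which the tool goes at most 50 mm and 8.59 degrees, less where a joint would pass 70% of its speed; a pose out of reach is approached as far as the arm can. A call with a number of a shift or a turn outside -1 to 1 is refused whole. A call with a gripper value outside its range is refused whole. "gripper" is the closure, from -1 (fully open) to 1 (shut), so that 0 is half open, set as the call begins (left out, the last holds). The fingers move at their own pace and stop on an object; "grip_force" is the grip in N (left out, the last holds). Time passes only in rows, so rows that do not move let the fingers close. It gives the time, the measured TCP pose, the force and the opening at its end, in the units of the state.
- monitor.observe(): the state, without advancing time (a new reading comes with each control period).
- optics.grab_frame(name): name is "scene" or "top"; returns the picture (384x512x3 uint8, red, green, blue); there is no depth.
- optics.camera_params(name): a dict with "fx", "fy", "cx", "cy" (pixels), "origin" and "rotation" of the camera in the world. Camera axes: x right, y down, z forward; pixel columns grow to the right and rows downward; lengths in m; the calibration is good to about 2 mm. A picture is of the moment at which its call begins. camera_params takes no time and is no camera call.
- bot.job_done(): hands the job in, once; it reports no verdict.
The state is a dict: "clock": time; "qpos": joint angles; "qd": joint speeds; "joint_efforts": joint torques, N m; "position": TCP position; "tool_rot": TCP orientation; "force": force on the tool from outside, world axes, zero at the start; "moment": the same for the moment, N m; "grip_width": finger opening in m.
Only numpy, scipy, OpenCV 4.12 (cv2) and the standard library are available. Lean on these libraries where they do the work, as an engineer would, in place of code of your own. Each camera call takes 0.05 s, during which the arm holds its last target. There are 200 camera calls.

## Working session

There is one attempt and no reset: what is moved stays moved. The work goes in short steps, Python scripts to look and compute and a tool call to move; the robot and the scene stay as the last step left them, time stands still between calls to the robot, and variables do not carry over. Pictures are saved under pics/ and viewed, about 12 in all and at most 16, crops included, and the job is handed in when it is done.

Besides the shell and the picture viewer there is one more tool, called in YAML: its name, and indented under it one key for each argument. arm_command: Moves the arm, as the interface text tells. Its arguments: {"type":"object","properties":{"delta_pos":{"type":"array","items":{"type":"array","items":{"type":"number"}}},"rotation":{"type":"array","items":{"type":"array","items":{"type":"number"}}},"gripper":{"type":"number"},"grip_force":{"type":"number"}},"required":["delta_pos","rotation"]}

```bash
mkdir -p pics
python3 - <<'E'
from workcell import monitor, optics, bot
import cv2
for n in ("scene","top"):
    im=optics.grab_frame(n); cv2.imwrite(f"pics/{n}0.png",im[:,:,::-1])
    print(n,optics.camera_params(n))
print(monitor.observe())
a=cv2.imread("pics/scene0.png");b=cv2.imread("pics/top0.png")
E
```

```text
scene {'fx': 385.7014644632462, 'fy': 385.7014644632462, 'cx': 252.0610563470709, 'cy': 185.85376970198794, 'origin': array([-0.00115791, -0.25852856,  0.73258718]), 'rotation': array([-2.43104195, -0.01216097, -0.99927483])}
top {'fx': 435.76910311500296, 'fy': 435.76910311500296, 'cx': 244.48519614136538, 'cy': 184.39749357039435, 'origin': array([0.33028878, 0.04587478, 1.12007582]), 'rotation': array([-2.98208715,  0.00441765, -1.58851971])}
{'clock': 0.1, 'qpos': array([-1.3622187 ,  0.52197257, -0.03632639,  1.59991508,  0.02118566,
        1.02114194, -0.11278154]), 'qd': array([ 0.00114306,  0.00078593, -0.00097972, -0.00161734, -0.00023815,
       -0.00073645,  0.00073977]), 'joint_efforts': array([ 2.90630880e-03, -9.28481197e+01,  1.98377363e+00, -3.70536268e+01,
        1.82057940e-02,  5.29170458e-03,  1.35942082e-05]), 'position': array([0.17193795, 0.60058742, 0.24478485]), 'tool_rot': array([-1.51116257,  1.5697438 , -1.78994177]), 'force': array([-0.09831534,  0.15237953,  0.61870597]), 'moment': array([-0.06015865, -0.00111045, -0.02944457]), 'grip_width': 0.0855018466419158}
```

View pics/scene0.png

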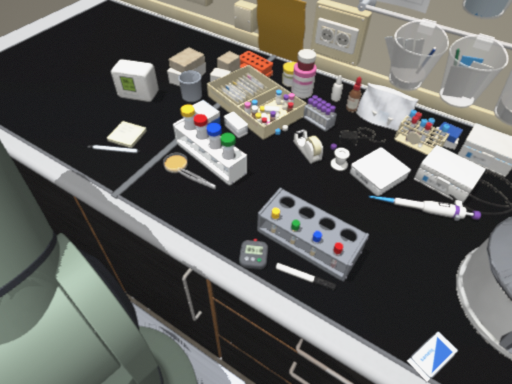

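View pics/top0.png

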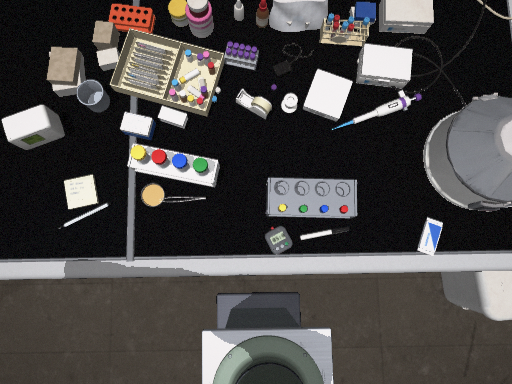

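```bash
cat > h.py <<'E'
import numpy as np, cv2
from scipy.spatial.transform import Rotation as R
from scipy.optimize import least_squares
from workcell import monitor, optics
COL=dict(red=[(0,6),(172,180)],blue=[(105,125)],yellow=[(22,35)],green=[(50,80)])
def proj(n,P):
    c=optics.camera_params(n); q=(np.asarray(P)-c["origin"])@R.from_euler("xyz",c["rotation"]).as_matrix()
    return np.c_[c["cx"]+c["fx"]*q[:,0]/q[:,2], c["cy"]+c["fy"]*q[:,1]/q[:,2]]
def blobs(im,amin=15):
    """[(colour,u,v,area)] of saturated blobs in an RGB picture"""
    hsv=cv2.cvtColor(im,cv2.COLOR_RGB2HSV); out=[]
    for k,rs in COL.items():
        m=sum(cv2.inRange(hsv,(a,130,70),(b,255,255)) for a,b in rs)
        _,_,s,ce=cv2.connectedComponentsWithStats(m)
        out+=[(k,*ce[i].round(1),int(s[i,4])) for i in range(1,len(s)) if s[i,4]>=amin]
    return out
A=np.linspace(0,2*np.pi,24,endpoint=False)
def cyl(n,x,y,r,z0,z1):
    """image centroid of an upright cylinder"""
    P=np.array([[x+r*np.cos(a),y+r*np.sin(a),z] for z in(z0,z1) for a in A])
    h=cv2.convexHull(proj(n,P).astype(np.float32)); m=cv2.moments(h)
    return np.array([m["m10"],m["m01"]])/m["m00"]
def nearest(bl,k,p,d=14):
    c=[np.array(b[1:3]) for b in bl if b[0]==k and np.hypot(*(np.array(b[1:3])-p))<d]
    return min(c,key=lambda q:np.hypot(*(q-p))) if c else None
def locate(meas,r,z0,z1,x0):
    """meas {cam: uv} -> xy"""
    f=lambda p:np.concatenate([cyl(n,*p,r,z0,z1)-m for n,m in meas.items()])
    s=least_squares(f,x0,diff_step=1e-4); return s.x,s.fun
E
cat > m.py <<'E'
from h import *
top0={'L':dict(yellow=(138,152),red=(159,157),blue=(180,160),green=(200,165)),'S':dict(yellow=(283,208),green=(304,209),blue=(325,209),red=(344,209))}
sc0={'L':dict(yellow=(188,110),red=(201,120),blue=(214,129),green=(228,140)),'S':dict(yellow=(276,213),green=(296,225),blue=(317,237),red=(339,248))}
B={n:blobs(optics.grab_frame(n)) for n in("top","scene")}
for g,(r,z0,z1,x0) in dict(L=(.017,.105,.121,(.5,.2)),S=(.0085,.075,.087,(.45,-.1))).items():
    pts=[]
    for k in top0[g]:
        mt=dict(top=nearest(B["top"],k,top0[g][k],8),scene=nearest(B["scene"],k,sc0[g][k],8))
        mt={a:b for a,b in mt.items() if b is not None}
        o=[locate({a:mt[a]},r,z0,z1,x0)[0].round(4) for a in mt]
        x,f=locate(mt,r,z0,z1,x0); pts.append(x); print(g,k,x.round(4),f.round(1),o)
    pts=np.array(pts); ys=np.array([75,25,-25,-75])/1e3
    d=(pts-pts.mean(0)).T@ys/(ys@ys); yaw=np.arctan2(-d[0],d[1])
    print(g,"centre",pts.mean(0).round(4),"yaw",yaw.round(4),"scale",np.hypot(*d).round(3))
    if g=='S':
        ex=np.array([np.cos(yaw),np.sin(yaw)]);ey=np.array([-ex[1],ex[0]])
        for k,y in zip(top0[g],ys): print("hole",k,(pts.mean(0)+.052*ex+y*ey).round(4))
E
python3 m.py
```

```text
L yellow [0.5741 0.2992] [-0.2  0.2  0.3  0. ] [array([0.5745, 0.2987]), array([0.5738, 0.2998])]
L red [0.5629 0.2489] [ 0.1  0.1 -0.  -0.2] [array([0.5631, 0.2492]), array([0.5622, 0.2483])]
L blue [0.5542 0.2004] [ 0.1 -0.8 -0.5  0.8] [array([0.5523, 0.2006]), array([0.5574, 0.2011])]
L green [0.5425 0.1516] [ 0.  -0.2 -0.2  0.2] [array([0.542 , 0.1517]), array([0.5433, 0.1517])]
L centre [0.5584 0.225 ] yaw -0.208 scale 1.004
S yellow [ 0.4395 -0.0423] [ 0.4  0.4 -0.1 -0.6] [array([ 0.4405, -0.0413]), array([ 0.4381, -0.0433])]
S green [ 0.4365 -0.092 ] [ 0.3  0.4  0.  -0.5] [array([ 0.4375, -0.0914]), array([ 0.4353, -0.0926])]
S blue [ 0.4352 -0.1417] [ 0.5  0.4 -0.2 -0.5] [array([ 0.4361, -0.1406]), array([ 0.4342, -0.1426])]
S red [ 0.4331 -0.1889] [ 0.3  0.3 -0.1 -0.4] [array([ 0.4338, -0.1881]), array([ 0.4323, -0.1894])]
S centre [ 0.4361 -0.1162] yaw -0.0419 scale 0.98
hole yellow [ 0.4912 -0.0435]
hole green [ 0.4891 -0.0934]
hole blue [ 0.487  -0.1434]
hole red [ 0.4849 -0.1933]
```

```bash
cat > plan.py <<'E'
import sys; from h import *
def plan(x,y,z,yaw):
    s=monitor.observe(); M=R.from_euler("xyz",s["tool_rot"])
    c=[]
    for g in(1,-1):
        yj=g*np.array([np.cos(yaw),np.sin(yaw),0]); xt=np.array([0,0,-1.]); T=R.from_matrix(np.c_[xt,yj,np.cross(xt,yj)])
        w=(M.inv()*T).as_rotvec(); c.append((np.linalg.norm(w),w))
    w=min(c,key=lambda a:a[0])[1]
    d=M.inv().apply(np.array([x,y,z])-s["position"])
    print("t",round(s["clock"],2),"pos",s["position"].round(4),"F",s["force"].round(1),"w",round(s["grip_width"],4),"q",s["qpos"].round(2))
    print("shift/30mm",(d/.03).round(2),"turn/6deg",(np.degrees(w)/6).round(2), "tool axes\n",M.as_matrix().round(3))
plan(*map(float,sys.argv[1:5]))
E
python3 plan.py 0.5425 0.1516 0.245 -0.208
python3 - <<'E'
from h import *
im=optics.grab_frame("top")[:,:,::-1].copy()
im=im[130:230,110:370]; im=cv2.resize(im,None,fx=3,fy=3,interpolation=cv2.INTER_CUBIC)
for c,z,r in [((.4912,-.0435),.064,.0175),((.4891,-.0934),.064,.0175),((.4870,-.1434),.064,.0175),((.4849,-.1933),.064,.0175),((.5741,.2992),.121,.017),((.5629,.2489),.121,.017),((.5542,.2004),.121,.017),((.5425,.1516),.121,.017)]:
    p=proj("top",[[c[0]+r*np.cos(a),c[1]+r*np.sin(a),z] for a in A]); cv2.polylines(im,[((p-[110,130]+.5)*3-.5).astype(int)],True,(255,0,255))
cv2.imwrite("pics/ov1.png",im)
E
```

```text
t 0.2 pos [0.172  0.6007 0.245 ] F [ 0.5 -0.3  0.6] w 0.0849 q [-1.36  0.52 -0.04  1.6   0.02  1.02 -0.11]
shift/30mm [ 1.000e-02 -1.099e+01  1.599e+01] turn/6deg [14.32  0.    0.  ] tool axes
 [[-0.     0.275  0.961]
 [-0.001  0.961 -0.275]
 [-1.    -0.001  0.   ]]
```

View pics/ov1.png

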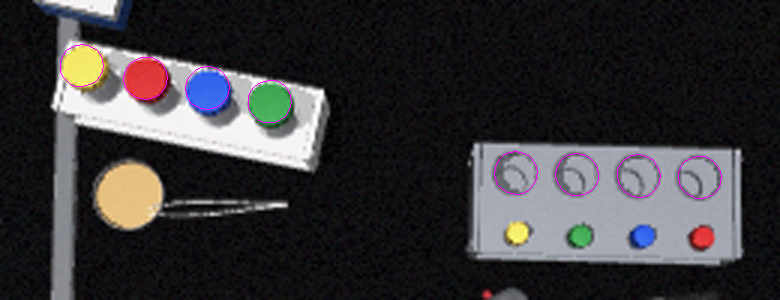

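arm_command:
  delta_pos:
    - [0, 0, 0]
    - [0, 0, 0]
    - [0, 0, 0]
    - [0, 0, 0]
    - [0, 0, 0]
    - [0, 0, 0]
    - [0, 0, 0]
    - [0, 0, 0]
    - [0, 0, 0]
    - [0, 0, 0]
  rotation:
    - [1, 0, 0]
    - [1, 0, 0]
    - [1, 0, 0]
    - [1, 0, 0]
    - [1, 0, 0]
    - [1, 0, 0]
    - [1, 0, 0]
    - [1, 0, 0]
    - [1, 0, 0]
    - [1, 0, 0]
  gripper: -1
  grip_force: 40

```text
clock: 1.25
position: [0.1719, 0.6, 0.244]
tool_rot: [-0.584, 1.568, -1.95]
force: [-0.8, 0.4, 0.4]
grip_width: 0.0854
```

```bash
python3 plan.py 0.5425 0.1516 0.245 -0.208
```

```text
t 1.25 pos [0.1719 0.6    0.244 ] F [-0.8  0.4  0.4] w 0.0854 q [-1.54  0.53  0.23  1.61 -0.14  1.02 -1.06]
shift/30mm [-1.000e-02  9.060e+00  1.715e+01] turn/6deg [3.94 0.02 0.01] tool axes
 [[-0.001  0.979  0.203]
 [-0.002  0.203 -0.979]
 [-1.    -0.001  0.002]]
```

arm_command:
  delta_pos:
    - [0, 0, 0]
    - [0, 0, 0]
    - [0, 0, 0]
    - [0, 0, 0]
    - [0, 0.76, 0.6]
    - [0, 0.76, 0.6]
    - [0, 0.76, 0.6]
    - [0, 0.76, 0.6]
    - [0, 0.76, 0.6]
    - [0, 0.76, 0.6]
  rotation:
    - [1, 0, 0]
    - [1, 0, 0]
    - [1, 0, 0]
    - [0.94, 0, 0]
    - [0, 0, 0]
    - [0, 0, 0]
    - [0, 0, 0]
    - [0, 0, 0]
    - [0, 0, 0]
    - [0, 0, 0]

```text
clock: 2.25
position: [0.28, 0.4617, 0.2425]
tool_rot: [-0.334, 1.566, -2.128]
force: [0.6, 0.7, 0.2]
grip_width: 0.0853
```

arm_command:
  delta_pos:
    - [0, 0.76, 0.6]
    - [0, 0.76, 0.6]
    - [0, 0.76, 0.6]
    - [0, 0.76, 0.6]
    - [0, 0.76, 0.6]
    - [0, 0.76, 0.6]
    - [0, 0.76, 0.6]
    - [0, 0.76, 0.6]
    - [0, 0.76, 0.6]
    - [0, 0.76, 0.6]
  rotation:
    - [0, 0, 0]
    - [0, 0, 0]
    - [0, 0, 0]
    - [0, 0, 0]
    - [0, 0, 0]
    - [0, 0, 0]
    - [0, 0, 0]
    - [0, 0, 0]
    - [0, 0, 0]
    - [0, 0, 0]

```text
clock: 3.25
position: [0.4688, 0.226, 0.2434]
tool_rot: [-0.575, 1.568, -2.367]
force: [-0.4, 0.5, -0.2]
grip_width: 0.0854
```

```bash
python3 plan.py 0.5425 0.1516 0.245 -0.208
```

```text
t 3.25 pos [0.4688 0.226  0.2434] F [-0.4  0.5 -0.2] w 0.0854 q [-0.9   0.39  0.44  1.89 -0.2   0.91 -0.58]
shift/30mm [-0.05  2.94  1.88] turn/6deg [-0.13  0.02  0.02] tool axes
 [[-0.002  0.976 -0.219]
 [-0.002 -0.219 -0.976]
 [-1.    -0.002  0.002]]
```

arm_command:
  delta_pos:
    - [0, 0.76, 0.48]
    - [0, 0.76, 0.48]
    - [0, 0.76, 0.48]
    - [0, 0.6, 0.4]
    - [0, 0, 0]
    - [0, 0, 0]
  rotation:
    - [-0.13, 0.02, 0.02]
    - [0, 0, 0]
    - [0, 0, 0]
    - [0, 0, 0]
    - [0, 0, 0]
    - [0, 0, 0]

```text
clock: 3.85
position: [0.546, 0.1468, 0.2434]
tool_rot: [0.906, 1.569, -0.876]
force: [-0.4, 1.1, 0.2]
grip_width: 0.0851
```

```bash
python3 plan.py 0.5425 0.1516 0.108 -0.208
```

```text
t 3.85 pos [0.546  0.1468 0.2434] F [-0.4  1.1  0.2] w 0.0851 q [-0.69  0.46  0.44  1.78 -0.24  0.95 -0.36]
shift/30mm [ 4.51 -0.15 -0.14] turn/6deg [-0.04  0.01 -0.01] tool axes
 [[ 0.001  0.978 -0.21 ]
 [-0.001 -0.21  -0.978]
 [-1.     0.001  0.001]]
```

arm_command:
  delta_pos:
    - [0, -0.15, -0.14]
    - [0.8, 0, 0]
    - [0.8, 0, 0]
    - [0.8, 0, 0]
    - [0.7, 0, 0]
    - [0.6, 0, 0]
    - [0, 0, 0]
    - [0, 0, 0]
  rotation:
    - [-0.04, 0, 0]
    - [0, 0, 0]
    - [0, 0, 0]
    - [0, 0, 0]
    - [0, 0, 0]
    - [0, 0, 0]
    - [0, 0, 0]
    - [0, 0, 0]

```text
clock: 4.65
position: [0.5375, 0.1618, 0.13]
tool_rot: [3.048, 1.568, 1.281]
force: [-1.0, 0.3, -0.4]
grip_width: 0.0854
```

```bash
python3 plan.py 0.5425 0.1516 0.108 -0.208
python3 - <<'E'
from h import *
im=optics.grab_frame("scene")[:,:,::-1]
im=cv2.resize(im[60:210,130:330],None,fx=4,fy=4,interpolation=cv2.INTER_CUBIC); cv2.imwrite("pics/g1.png",im)
E
```

```text
t 4.65 pos [0.5375 0.1618 0.13  ] F [-1.   0.3 -0.4] w 0.0854 q [-0.65  0.61  0.36  1.88 -0.32  0.71 -0.3 ]
shift/30mm [0.73 0.23 0.3 ] turn/6deg [ 0.12 -0.03 -0.  ] tool axes
 [[ 0.001  0.981 -0.194]
 [ 0.003 -0.194 -0.981]
 [-1.     0.    -0.003]]
```

View pics/g1.png

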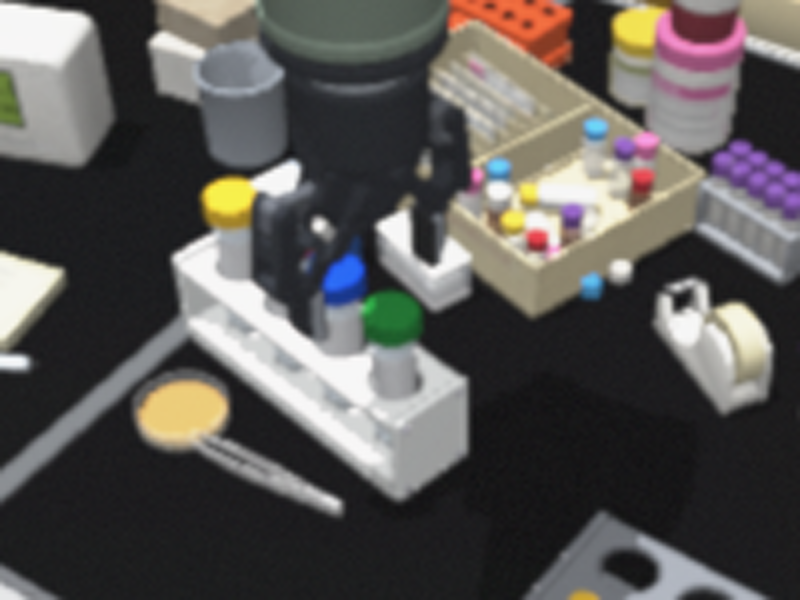

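Run:
```python
from h import *
s=monitor.observe(); M=R.from_euler("xyz",s["tool_rot"])
for l in [(0,0,0),(.001,.05,0),(.001,-.05,0),(.014,0,0)]:
    P=s["position"]+M.apply(l); p=proj("scene",[P])[0]; print(l,P.round(3),((p-[130,60])*4).round(0), proj("top",[P])[0].round(0))
im=optics.grab_frame("top")[:,:,::-1]
im=cv2.resize(im[90:240,110:310],None,fx=4,fy=4,interpolation=cv2.INTER_CUBIC); cv2.imwrite("pics/g2.png",im)
```

```text
(0, 0, 0) [0.538 0.162 0.13 ] [369. 292.] [195. 165.]
(0.001, 0.05, 0) [0.587 0.152 0.129] [430. 254.] [199. 144.]
(0.001, -0.05, 0) [0.488 0.172 0.129] [305. 335.] [191. 186.]
(0.014, 0, 0) [0.538 0.162 0.116] [370. 310.] [195. 166.]
```

View pics/g2.png

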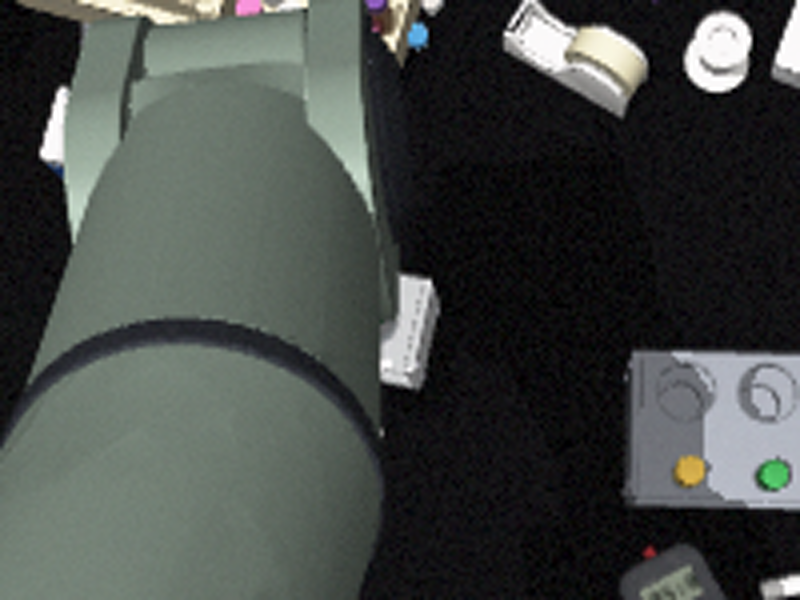

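arm_command:
  delta_pos:
    - [0, 0.23, 0.3]
    - [0, 0, 0]
    - [0.3, 0, 0]
    - [0.3, 0, 0]
    - [0, 0, 0]
  rotation:
    - [0.12, -0.03, 0]
    - [0, 0, 0]
    - [0, 0, 0]
    - [0, 0, 0]
    - [0, 0, 0]

```text
clock: 5.25
position: [0.5444, 0.1509, 0.1133]
tool_rot: [2.11, 1.566, 0.329]
force: [0.9, -0.5, 0.1]
grip_width: 0.0853
```

```bash
python3 plan.py 0.5425 0.1516 0.108 -0.208
```

```text
t 5.25 pos [0.5444 0.1509 0.1133] F [ 0.9 -0.5  0.1] w 0.0853 q [-0.62  0.63  0.35  1.89 -0.33  0.67 -0.28]
shift/30mm [ 0.18 -0.07 -0.01] turn/6deg [-0.02 -0.02 -0.04] tool axes
 [[ 0.005  0.978 -0.208]
 [ 0.002 -0.208 -0.978]
 [-1.     0.004 -0.002]]
```

arm_command:
  delta_pos:
    - [0.18, -0.07, 0]
    - [0, 0, 0]
    - [0, 0, 0]
  rotation:
    - [-0.02, -0.02, -0.04]
    - [0, 0, 0]
    - [0, 0, 0]

```text
clock: 5.55
position: [0.5419, 0.1514, 0.1068]
tool_rot: [-1.225, 1.569, -3.004]
force: [-0.1, -0.4, 0.5]
grip_width: 0.0853
```

arm_command:
  delta_pos:
    - [0, 0, 0]
    - [0, 0, 0]
    - [0, 0, 0]
    - [0, 0, 0]
    - [0, 0, 0]
    - [0, 0, 0]
  rotation:
    - [0, 0, 0]
    - [0, 0, 0]
    - [0, 0, 0]
    - [0, 0, 0]
    - [0, 0, 0]
    - [0, 0, 0]
  gripper: 1
  grip_force: 40

```text
clock: 6.15
position: [0.5423, 0.1516, 0.1074]
tool_rot: [-1.882, 1.57, 2.623]
force: [-0.2, -0.8, -0.7]
grip_width: 0.0325
```

```bash
python3 plan.py 0.5425 0.1516 0.108 -0.208;python3 - <<'E'
from h import *
im=optics.grab_frame("scene")[:,:,::-1]
im=cv2.resize(im[60:210,130:330],None,fx=4,fy=4,interpolation=cv2.INTER_CUBIC); cv2.imwrite("pics/g3.png",im)
E
```

```text
t 6.15 pos [0.5423 0.1516 0.1074] F [-0.2 -0.8 -0.7] w 0.0325 q [-0.62  0.64  0.35  1.89 -0.34  0.67 -0.28]
shift/30mm [-0.02  0.01 -0.  ] turn/6deg [ 0.01 -0.    0.01] tool axes
 [[-0.     0.979 -0.206]
 [ 0.    -0.206 -0.979]
 [-1.    -0.001 -0.   ]]
```

View pics/g3.png

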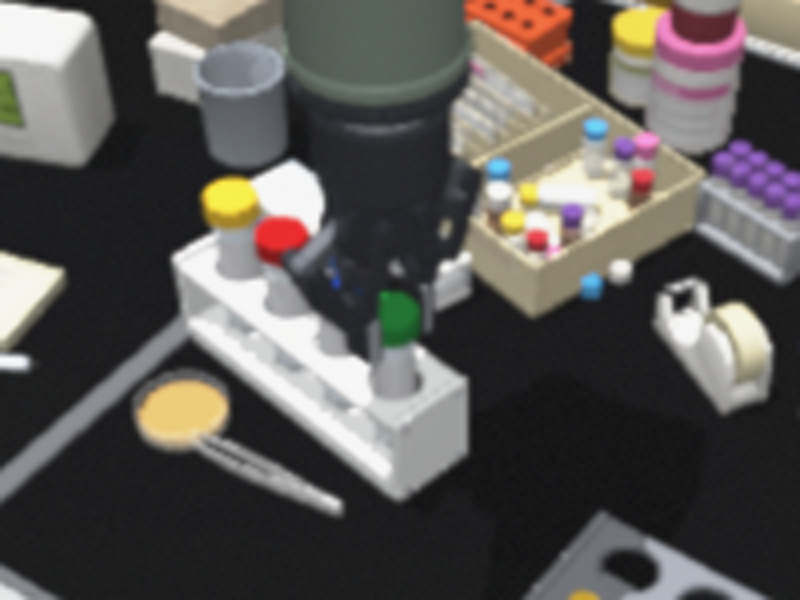

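arm_command:
  delta_pos:
    - [-0.2, 0, 0]
    - [-0.3, 0, 0]
    - [-0.3, 0, 0]
    - [-0.3, 0, 0]
  rotation:
    - [0, 0, 0]
    - [0, 0, 0]
    - [0, 0, 0]
    - [0, 0, 0]

```text
clock: 6.6
position: [0.5418, 0.1514, 0.1423]
tool_rot: [-1.181, 1.569, -2.96]
force: [-0.0, 0.4, 0.5]
grip_width: 0.0325
```

```bash
python3 plan.py 0.5425 0.1516 0.24 -0.208
```

```text
t 6.6 pos [0.5418 0.1514 0.1423] F [-0.   0.4  0.5] w 0.0325 q [-0.64  0.59  0.38  1.87 -0.31  0.74 -0.3 ]
shift/30mm [-3.26  0.01 -0.01] turn/6deg [0.   0.01 0.02] tool axes
 [[-0.002  0.979 -0.206]
 [-0.    -0.206 -0.979]
 [-1.    -0.002  0.001]]
```

arm_command:
  delta_pos:
    - [-0.4, 0, 0]
    - [-0.4, 0, 0]
    - [-0.5, 0, 0]
    - [-0.6, 0, 0]
    - [-0.6, 0, 0]
    - [-0.5, 0, 0]
    - [-0.2, 0, 0]
    - [0, 0, 0]
  rotation:
    - [0, 0, 0]
    - [0, 0, 0]
    - [0, 0, 0]
    - [0, 0, 0]
    - [0, 0, 0]
    - [0, 0, 0]
    - [0, 0, 0]
    - [0, 0, 0]

```text
clock: 7.4
position: [0.5425, 0.1513, 0.2497]
tool_rot: [2.381, 1.567, 0.602]
force: [-0.4, 0.9, -0.7]
grip_width: 0.0325
```

```bash
python3 plan.py 0.4891 -0.0934 0.24 -0.042
```

```text
t 7.4 pos [0.5425 0.1513 0.2497] F [-0.4  0.9 -0.7] w 0.0325 q [-0.7   0.45  0.45  1.78 -0.23  0.96 -0.36]
shift/30mm [ 0.3  -0.06  8.35] turn/6deg [-1.58 -0.02 -0.02] tool axes
 [[ 0.003  0.978 -0.206]
 [ 0.002 -0.206 -0.978]
 [-1.     0.002 -0.002]]
```

arm_command:
  delta_pos:
    - [0, 0, 0]
    - [0, 0, 0.3]
    - [0, -0.18, 0.9]
    - [0, -0.18, 0.98]
    - [0, -0.18, 0.98]
    - [0, -0.18, 0.98]
    - [0, -0.18, 0.98]
    - [0, -0.18, 0.98]
    - [0, -0.18, 0.98]
    - [0, -0.15, 0.7]
  rotation:
    - [-0.8, 0, 0]
    - [-0.78, 0, 0]
    - [0, 0, 0]
    - [0, 0, 0]
    - [0, 0, 0]
    - [0, 0, 0]
    - [0, 0, 0]
    - [0, 0, 0]
    - [0, 0, 0]
    - [0, 0, 0]

```text
clock: 8.4
position: [0.4868, -0.0855, 0.2441]
tool_rot: [-1.725, 1.566, 2.959]
force: [-0.3, -0.4, -0.6]
grip_width: 0.0326
```

arm_command:
  delta_pos:
    - [0, 0, 0.2]
    - [0, 0, 0]
    - [0, 0, 0]
  rotation:
    - [0, 0, 0]
    - [0, 0, 0]
    - [0, 0, 0]

```text
clock: 8.7
position: [0.4855, -0.0935, 0.2431]
tool_rot: [-1.626, 1.564, 3.054]
force: [0.0, 0.6, -0.3]
grip_width: 0.0323
```

```bash
python3 plan.py 0.4891 -0.0934 0.18 -0.042
```

```text
t 8.7 pos [ 0.4855 -0.0935  0.2431] F [ 0.   0.6 -0.3] w 0.0323 q [-0.29  0.35  0.46  1.95 -0.2   0.89  0.24]
shift/30mm [ 2.1   0.13 -0.01] turn/6deg [ 0.09 -0.    0.06] tool axes
 [[-0.006  0.999 -0.033]
 [ 0.001 -0.033 -0.999]
 [-1.    -0.006 -0.   ]]
```

arm_command:
  delta_pos:
    - [0, 0.13, 0]
    - [0.4, 0, 0]
    - [0.5, 0, 0]
    - [0.5, 0, 0]
    - [0.4, 0, 0]
    - [0.2, 0, 0]
    - [0, 0, 0]
    - [0, 0, 0]
  rotation:
    - [0.09, 0, 0.06]
    - [0, 0, 0]
    - [0, 0, 0]
    - [0, 0, 0]
    - [0, 0, 0]
    - [0, 0, 0]
    - [0, 0, 0]
    - [0, 0, 0]

```text
clock: 9.5
position: [0.4906, -0.0879, 0.1767]
tool_rot: [-2.234, 1.569, 2.444]
force: [0.2, -0.5, -0.6]
grip_width: 0.0331
```

```bash
python3 plan.py 0.4891 -0.0934 0.108 -0.042
python3 - <<'E'
from h import *
im=optics.grab_frame("scene")[:,:,::-1]
im=cv2.resize(im[130:280,230:390],None,fx=4,fy=4,interpolation=cv2.INTER_CUBIC); cv2.imwrite("pics/p1.png",im)
s=monitor.observe();P=s["position"]
for z in(-.1034,0): print(((proj("scene",[P+[0,0,z]])[0]-[230,130])*4).round())
print(((proj("scene",[[.4891,-.0934,.064]])[0]-[230,130])*4).round())
E
```

```text
t 9.5 pos [ 0.4906 -0.0879  0.1767] F [ 0.2 -0.5 -0.6] w 0.0331 q [-0.26  0.45  0.42  2.01 -0.27  0.73  0.29]
shift/30mm [ 2.29 -0.04  0.19] turn/6deg [ 0.07 -0.01  0.01] tool axes
 [[-0.001  0.999 -0.035]
 [ 0.001 -0.035 -0.999]
 [-1.    -0.001 -0.001]]
[301. 311.]
[326. 182.]
[307. 328.]
```

View pics/p1.png

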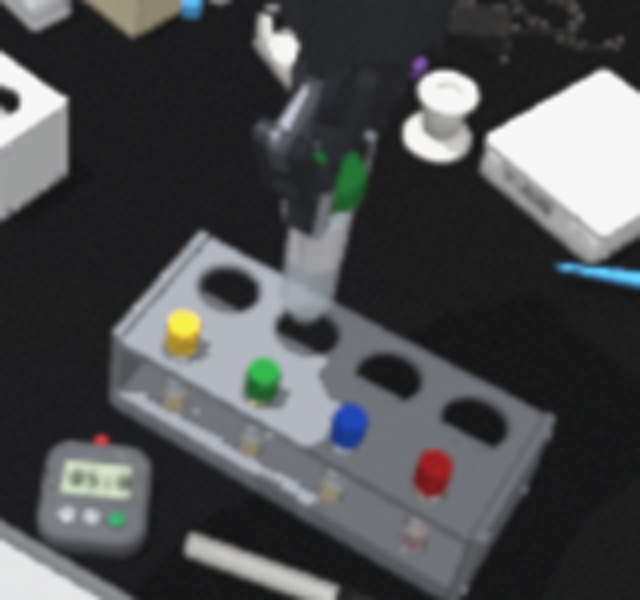

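arm_command:
  delta_pos:
    - [0, -0.04, 0.19]
    - [0, 0, 0]
    - [0.25, 0, 0.02]
    - [0.25, 0, 0.02]
    - [0, 0, 0]
  rotation:
    - [0.07, 0, 0]
    - [0, 0, 0]
    - [0, 0, 0]
    - [0, 0, 0]
    - [0, 0, 0]

```text
clock: 10.05
position: [0.4898, -0.0954, 0.1619]
tool_rot: [2.23, 1.569, 0.616]
force: [-0.3, -0.1, -0.8]
grip_width: 0.0329
```

```bash
python3 plan.py 0.4891 -0.0934 0.108 -0.042
```

```text
t 10.05 pos [ 0.4898 -0.0954  0.1619] F [-0.3 -0.1 -0.8] w 0.0329 q [-0.23  0.47  0.4   2.02 -0.29  0.7   0.31]
shift/30mm [ 1.8  -0.03 -0.06] turn/6deg [-0.01 -0.01 -0.02] tool axes
 [[ 0.002  0.999 -0.043]
 [ 0.001 -0.043 -0.999]
 [-1.     0.002 -0.001]]
```

arm_command:
  delta_pos:
    - [0.2, -0.03, -0.06]
    - [0.3, 0, 0]
    - [0.3, 0, 0.02]
    - [0.3, 0, 0.02]
    - [0, 0, 0]
  rotation:
    - [0, 0, 0]
    - [0, 0, 0]
    - [0, 0, 0]
    - [0, 0, 0]
    - [0, 0, 0]

```text
clock: 10.55
position: [0.4885, -0.0945, 0.1252]
tool_rot: [2.796, 1.569, 1.182]
force: [-0.5, 0.4, -0.9]
grip_width: 0.0327
```

```bash
python3 plan.py 0.4891 -0.0934 0.108 -0.042
```

```text
t 10.55 pos [ 0.4885 -0.0945  0.1252] F [-0.5  0.4 -0.9] w 0.0327 q [-0.2   0.53  0.37  2.05 -0.32  0.61  0.34]
shift/30mm [ 0.57  0.02 -0.04] turn/6deg [-0.01 -0.01 -0.  ] tool axes
 [[ 0.001  0.999 -0.043]
 [ 0.001 -0.043 -0.999]
 [-1.     0.    -0.001]]
```

arm_command:
  delta_pos:
    - [0.2, 0, -0.03]
    - [0.2, 0, 0]
    - [0.15, 0, 0]
    - [0, 0, 0]
    - [0, 0, 0]
  rotation:
    - [0, 0, 0]
    - [0, 0, 0]
    - [0, 0, 0]
    - [0, 0, 0]
    - [0, 0, 0]

```text
clock: 11.05
position: [0.4889, -0.0937, 0.1073]
tool_rot: [2.526, 1.569, 0.912]
force: [-1.3, 0.4, 4.3]
grip_width: 0.0328
```

```bash
python3 plan.py 0.4891 -0.0934 0.107 -0.042
```

```text
t 11.05 pos [ 0.4889 -0.0937  0.1073] F [-1.3  0.4  4.3] w 0.0328 q [-0.19  0.56  0.35  2.06 -0.34  0.57  0.36]
shift/30mm [ 0.01  0.01 -0.01] turn/6deg [-0.01 -0.01 -0.01] tool axes
 [[ 0.001  0.999 -0.043]
 [ 0.001 -0.043 -0.999]
 [-1.     0.001 -0.001]]
```

arm_command:
  delta_pos:
    - [0, 0, 0]
    - [0, 0, 0]
    - [0, 0, 0]
    - [0, 0, 0]
  rotation:
    - [0, 0, 0]
    - [0, 0, 0]
    - [0, 0, 0]
    - [0, 0, 0]
  gripper: -0.5

```text
clock: 11.45
position: [0.4891, -0.0937, 0.1076]
tool_rot: [2.224, 1.569, 0.61]
force: [0.2, -0.5, 0.1]
grip_width: 0.0638
```

arm_command:
  delta_pos:
    - [-0.2, 0, 0]
    - [-0.4, 0, 0]
    - [-0.6, 0, 0]
    - [-0.8, 0, 0]
    - [-0.8, 0, 0]
    - [-0.6, 0, 0]
    - [0, 0, 0]
  rotation:
    - [0, 0, 0]
    - [0, 0, 0]
    - [0, 0, 0]
    - [0, 0, 0]
    - [0, 0, 0]
    - [0, 0, 0]
    - [0, 0, 0]

```text
clock: 12.15
position: [0.4886, -0.0945, 0.2183]
tool_rot: [1.978, 1.568, 0.363]
force: [1.1, -0.3, -0.1]
grip_width: 0.064
```

```bash
cat > chk.py <<'E'
import sys; from h import *
im=optics.grab_frame("scene"); B=blobs(im,40)
H=dict(yellow=(.4912,-.0435),green=(.4891,-.0934),blue=(.487,-.1434),red=(.4849,-.1933))
T=dict(yellow=(.5741,.2992),red=(.5629,.2489),blue=(.5542,.2004),green=(.5425,.1516))
for nm,D in(("grey",H),("white",T)):
    for k,c in D.items():
        e=cyl("scene",*c,.017,.105,.121); m=nearest(B,k,e)
        print(nm,k,None if m is None else (locate({"scene":m},.017,.105,.121,c)[0]-c).round(4))
if len(sys.argv)>1:
    cv2.imwrite(sys.argv[1],cv2.resize(im[80:290,170:390,::-1],None,fx=3,fy=2.85,interpolation=cv2.INTER_CUBIC)[:598])
E
python3 chk.py pics/c1.png; python3 plan.py 0.5542 0.2004 0.22 -0.208
```

```text
grey yellow None
grey green [ 0.0016 -0.0001]
grey blue None
grey red None
white yellow [-0.0005  0.0008]
white red [-0.0011 -0.0007]
white blue [0.0032 0.0007]
white green None
t 12.2 pos [ 0.4883 -0.0943  0.2173] F [ 0.1 -0.  -0.3] w 0.0637 q [-0.28  0.39  0.46  1.98 -0.23  0.82  0.26]
shift/30mm [-0.07  1.76 -9.91] turn/6deg [ 1.56 -0.01 -0.02] tool axes
 [[ 0.002  0.999 -0.044]
 [ 0.001 -0.044 -0.999]
 [-1.     0.002 -0.001]]
```

View pics/c1.png

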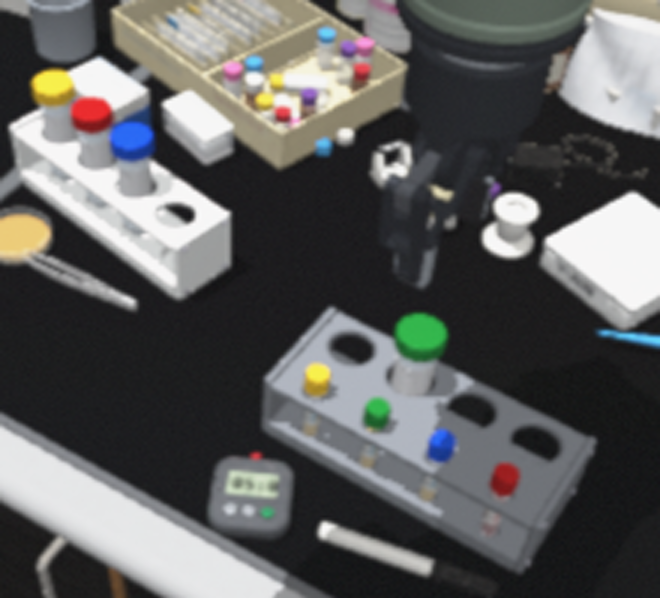

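arm_command:
  delta_pos:
    - [0, 0, 0]
    - [0, 0, -0.4]
    - [0, 0, -0.9]
    - [0, 0.02, -1]
    - [0, 0.02, -1]
    - [0, 0.02, -1]
    - [0, 0.02, -1]
    - [0, 0.02, -1]
    - [0, 0, -1]
    - [0, 0, -1]
  rotation:
    - [0.8, 0, 0]
    - [0.76, 0, 0]
    - [0, 0, 0]
    - [0, 0, 0]
    - [0, 0, 0]
    - [0, 0, 0]
    - [0, 0, 0]
    - [0, 0, 0]
    - [0, 0, 0]
    - [0, 0, 0]

```text
clock: 13.2
position: [0.5418, 0.153, 0.2146]
tool_rot: [-1.005, 1.567, -2.799]
force: [-0.1, 0.5, -0.1]
grip_width: 0.0641
```

arm_command:
  delta_pos:
    - [0, 0, -0.9]
    - [0, 0, -0.5]
    - [0, 0, 0]
    - [0, 0, 0]
  rotation:
    - [0, 0, 0]
    - [0, 0, 0]
    - [0, 0, 0]
    - [0, 0, 0]

```text
clock: 13.6
position: [0.5501, 0.1983, 0.2123]
tool_rot: [-0.958, 1.563, -2.747]
force: [0.5, 0.5, -0.8]
grip_width: 0.064
```

```bash
python3 plan.py 0.5535 0.2004 0.145 -0.208
```

```text
t 13.6 pos [0.5501 0.1983 0.2123] F [ 0.5  0.5 -0.8] w 0.064 q [-0.76  0.54  0.45  1.75 -0.28  0.92 -0.41]
shift/30mm [ 2.24  0.11 -0.1 ] turn/6deg [-0.1   0.04  0.06] tool axes
 [[-0.007  0.976 -0.217]
 [-0.003 -0.217 -0.976]
 [-1.    -0.006  0.005]]
```

arm_command:
  delta_pos:
    - [0, 0.11, -0.1]
    - [0, 0, 0]
    - [0.4, 0, 0.02]
    - [0.5, 0, 0.03]
    - [0.5, 0, 0.03]
    - [0.5, 0, 0.03]
    - [0.2, 0, 0]
    - [0, 0, 0]
  rotation:
    - [-0.1, 0.04, 0.06]
    - [0, 0, 0]
    - [0, 0, 0]
    - [0, 0, 0]
    - [0, 0, 0]
    - [0, 0, 0]
    - [0, 0, 0]
    - [0, 0, 0]

```text
clock: 14.4
position: [0.5532, 0.1907, 0.1446]
tool_rot: [0.197, 1.569, -1.589]
force: [0.2, 0.4, -0.4]
grip_width: 0.064
```

```bash
python3 plan.py 0.5535 0.2004 0.1075 -0.208
```

```text
t 14.4 pos [0.5532 0.1907 0.1446] F [ 0.2  0.4 -0.4] w 0.064 q [-0.71  0.62  0.4   1.81 -0.33  0.77 -0.35]
shift/30mm [ 1.24 -0.06 -0.32] turn/6deg [-0.06  0.01 -0.  ] tool axes
 [[-0.     0.977 -0.213]
 [-0.001 -0.213 -0.977]
 [-1.     0.     0.001]]
```

arm_command:
  delta_pos:
    - [0, -0.06, -0.32]
    - [0, 0, 0]
    - [0.3, 0, 0]
    - [0.3, 0, 0]
    - [0, 0, 0]
  rotation:
    - [-0.06, 0, 0]
    - [0, 0, 0]
    - [0, 0, 0]
    - [0, 0, 0]
    - [0, 0, 0]

```text
clock: 14.9
position: [0.5541, 0.2019, 0.1265]
tool_rot: [1.707, 1.569, -0.071]
force: [-0.2, -0.3, 0.5]
grip_width: 0.0647
```

```bash
python3 plan.py 0.5535 0.2004 0.1075 -0.208
```

```text
t 14.9 pos [0.5541 0.2019 0.1265] F [-0.2 -0.3  0.5] w 0.0647 q [-0.72  0.65  0.39  1.81 -0.34  0.74 -0.35]
shift/30mm [ 0.63 -0.01  0.05] turn/6deg [ 0.01 -0.   -0.02] tool axes
 [[ 0.002  0.979 -0.206]
 [-0.    -0.206 -0.979]
 [-1.     0.002 -0.   ]]
```

arm_command:
  delta_pos:
    - [0.2, 0, 0.05]
    - [0.2, 0, 0]
    - [0.2, 0, 0]
    - [0, 0, 0]
    - [0, 0, 0]
  rotation:
    - [0, 0, 0]
    - [0, 0, 0]
    - [0, 0, 0]
    - [0, 0, 0]
    - [0, 0, 0]

```text
clock: 15.4
position: [0.5538, 0.1998, 0.1065]
tool_rot: [1.419, 1.569, -0.36]
force: [-0.4, 0.2, -0.6]
grip_width: 0.064
```

arm_command:
  delta_pos:
    - [0, 0, 0]
    - [0, 0, 0]
    - [0, 0, 0]
    - [0, 0, 0]
    - [0, 0, 0]
  rotation:
    - [0, 0, 0]
    - [0, 0, 0]
    - [0, 0, 0]
    - [0, 0, 0]
    - [0, 0, 0]
  gripper: 1

```text
clock: 15.9
position: [0.5541, 0.1999, 0.1072]
tool_rot: [1.741, 1.568, -0.037]
force: [0.5, -0.5, -1.4]
grip_width: 0.0323
```

```bash
python3 plan.py 0.5535 0.2004 0.245 -0.208
```

```text
t 15.9 pos [0.5541 0.1999 0.1072] F [ 0.5 -0.5 -1.4] w 0.0323 q [-0.7   0.68  0.37  1.82 -0.36  0.7  -0.34]
shift/30mm [-4.59 -0.01 -0.01] turn/6deg [ 0.   -0.   -0.02] tool axes
 [[ 0.002  0.978 -0.206]
 [-0.    -0.206 -0.978]
 [-1.     0.002 -0.   ]]
```

arm_command:
  delta_pos:
    - [-0.2, 0, 0]
    - [-0.3, 0, 0]
    - [-0.3, 0, 0]
    - [-0.3, 0, 0]
    - [-0.4, 0, 0]
    - [-0.5, 0, 0]
    - [-0.6, 0, 0]
    - [-0.6, 0, 0]
    - [-0.6, 0, 0]
    - [-0.6, 0, 0]
  rotation:
    - [0, 0, 0]
    - [0, 0, 0]
    - [0, 0, 0]
    - [0, 0, 0]
    - [0, 0, 0]
    - [0, 0, 0]
    - [0, 0, 0]
    - [0, 0, 0]
    - [0, 0, 0]
    - [0, 0, 0]

```text
clock: 16.9
position: [0.5531, 0.1994, 0.2496]
tool_rot: [1.687, 1.568, -0.092]
force: [-0.0, -0.6, 0.2]
grip_width: 0.0328
```

arm_command:
  delta_pos:
    - [-0.3, 0, 0]
    - [0, 0, 0]
    - [0, 0, 0]
  rotation:
    - [0, 0, 0]
    - [-0.8, 0, 0]
    - [-0.78, 0, 0]

```text
clock: 17.2
position: [0.5538, 0.1997, 0.2634]
tool_rot: [1.907, 1.564, 0.296]
force: [-0.1, 0.0, -0.5]
grip_width: 0.0327
```

```bash
python3 plan.py 0.487 -0.1434 0.25 -0.042
```

```text
t 17.2 pos [0.5538 0.1997 0.2634] F [-0.1  0.  -0.5] w 0.0327 q [-0.75  0.47  0.43  1.7  -0.23  1.01 -0.28]
shift/30mm [ 0.41 -1.78 11.52] turn/6deg [ 0.02 -0.02 -0.06] tool axes
 [[ 0.007  0.999 -0.039]
 [ 0.002 -0.04  -0.999]
 [-1.     0.007 -0.002]]
```

arm_command:
  delta_pos:
    - [0, 0, 0.5]
    - [0, -0.15, 0.9]
    - [0, -0.16, 1]
    - [0, -0.16, 1]
    - [0, -0.16, 1]
    - [0, -0.16, 1]
    - [0, -0.16, 1]
    - [0, -0.16, 1]
    - [0, -0.16, 1]
    - [0, -0.16, 1]
  rotation:
    - [0, 0, 0]
    - [0, 0, 0]
    - [0, 0, 0]
    - [0, 0, 0]
    - [0, 0, 0]
    - [0, 0, 0]
    - [0, 0, 0]
    - [0, 0, 0]
    - [0, 0, 0]
    - [0, 0, 0]

```text
clock: 18.2
position: [0.4923, -0.0949, 0.2631]
tool_rot: [2.032, 1.565, 0.406]
force: [0.4, -0.0, -0.8]
grip_width: 0.0328
```

arm_command:
  delta_pos:
    - [0, -0.16, 0.9]
    - [0, -0.1, 0.7]
    - [0, 0, 0.3]
    - [0, 0, 0]
    - [0, 0, 0]
  rotation:
    - [0, 0, 0]
    - [0, 0, 0]
    - [0, 0, 0]
    - [0, 0, 0]
    - [0, 0, 0]

```text
clock: 18.7
position: [0.4767, -0.1597, 0.2635]
tool_rot: [2.024, 1.565, 0.382]
force: [-0.1, 0.2, -1.5]
grip_width: 0.0329
```

```bash
python3 plan.py 0.487 -0.1434 0.18 -0.042
```

```text
t 18.7 pos [ 0.4767 -0.1597  0.2635] F [-0.1  0.2 -1.5] w 0.0329 q [-0.21  0.34  0.53  1.92 -0.22  0.93  0.36]
shift/30mm [ 2.79  0.29 -0.56] turn/6deg [-0.28 -0.02 -0.05] tool axes
 [[ 0.005  0.997 -0.072]
 [ 0.002 -0.072 -0.997]
 [-1.     0.005 -0.002]]
```

arm_command:
  delta_pos:
    - [0, 0.29, -0.5]
    - [0, 0, 0]
    - [0.4, 0, 0]
    - [0.5, 0, 0]
    - [0.5, 0, 0]
    - [0.5, 0, 0]
    - [0.4, 0, 0]
    - [0.2, 0, 0]
    - [0, 0, 0]
    - [0, 0, 0]
  rotation:
    - [-0.28, 0, -0.05]
    - [0, 0, 0]
    - [0, 0, 0]
    - [0, 0, 0]
    - [0, 0, 0]
    - [0, 0, 0]
    - [0, 0, 0]
    - [0, 0, 0]
    - [0, 0, 0]
    - [0, 0, 0]

```text
clock: 19.7
position: [0.4881, -0.1368, 0.1815]
tool_rot: [-2.466, 1.566, 2.214]
force: [0.3, -0.3, 0.1]
grip_width: 0.0329
```

```bash
python3 plan.py 0.487 -0.1434 0.108 -0.042
```

```text
t 19.7 pos [ 0.4881 -0.1368  0.1815] F [ 0.3 -0.3  0.1] w 0.0329 q [-0.19  0.46  0.46  1.98 -0.3   0.76  0.42]
shift/30mm [ 2.45 -0.02  0.23] turn/6deg [ 0.1  -0.04  0.03] tool axes
 [[-0.003  0.999 -0.032]
 [ 0.004 -0.032 -0.999]
 [-1.    -0.003 -0.004]]
```

arm_command:
  delta_pos:
    - [0, -0.02, 0.2]
    - [0, 0, 0]
    - [0.3, 0, 0]
    - [0.3, 0, 0]
    - [0, 0, 0]
    - [0, 0, 0]
  rotation:
    - [0.1, -0.04, 0.03]
    - [0, 0, 0]
    - [0, 0, 0]
    - [0, 0, 0]
    - [0, 0, 0]
    - [0, 0, 0]

```text
clock: 20.3
position: [0.4879, -0.1435, 0.1631]
tool_rot: [1.322, 1.568, -0.293]
force: [-0.5, 0.2, -0.8]
grip_width: 0.0324
```

```bash
python3 plan.py 0.487 -0.1434 0.108 -0.042
```

```text
t 20.3 pos [ 0.4879 -0.1435  0.1631] F [-0.5  0.2 -0.8] w 0.0324 q [-0.16  0.49  0.45  2.   -0.32  0.71  0.44]
shift/30mm [ 1.84 -0.04 -0.  ] turn/6deg [-0.01  0.01 -0.03] tool axes
 [[ 0.003  0.999 -0.044]
 [-0.001 -0.044 -0.999]
 [-1.     0.003  0.001]]
```

arm_command:
  delta_pos:
    - [0.2, -0.04, 0]
    - [0.3, 0, 0]
    - [0.3, 0, 0]
    - [0.3, 0, 0]
    - [0.1, 0, 0]
    - [0, 0, 0]
  rotation:
    - [0, 0, -0.03]
    - [0, 0, 0]
    - [0, 0, 0]
    - [0, 0, 0]
    - [0, 0, 0]
    - [0, 0, 0]

```text
clock: 20.9
position: [0.4864, -0.1433, 0.1233]
tool_rot: [-1.189, 1.569, -2.804]
force: [0.0, 0.6, -0.1]
grip_width: 0.0328
```

```bash
python3 plan.py 0.487 -0.1434 0.1075 -0.042
```

```text
t 20.9 pos [ 0.4864 -0.1433  0.1233] F [ 0.   0.6 -0.1] w 0.0328 q [-0.13  0.56  0.4   2.03 -0.36  0.63  0.47]
shift/30mm [0.53 0.02 0.  ] turn/6deg [-0.01  0.01  0.02] tool axes
 [[-0.002  0.999 -0.043]
 [-0.001 -0.043 -0.999]
 [-1.    -0.002  0.001]]
```

arm_command:
  delta_pos:
    - [0.2, 0.02, 0]
    - [0.2, 0, 0]
    - [0.1, 0, 0]
    - [0.04, 0, 0]
    - [0, 0, 0]
    - [0, 0, 0]
  rotation:
    - [0, 0, 0.02]
    - [0, 0, 0]
    - [0, 0, 0]
    - [0, 0, 0]
    - [0, 0, 0]
    - [0, 0, 0]

```text
clock: 21.5
position: [0.4878, -0.1439, 0.107]
tool_rot: [1.335, 1.568, -0.28]
force: [-0.7, -0.2, -1.3]
grip_width: 0.0328
```

```bash
python3 plan.py 0.487 -0.1434 0.1075 -0.042
```

```text
t 21.5 pos [ 0.4878 -0.1439  0.107 ] F [-0.7 -0.2 -1.3] w 0.0328 q [-0.11  0.58  0.38  2.03 -0.38  0.59  0.49]
shift/30mm [-0.02 -0.03 -0.02] turn/6deg [-0.02  0.01 -0.03] tool axes
 [[ 0.003  0.999 -0.044]
 [-0.001 -0.044 -0.999]
 [-1.     0.003  0.001]]
```

arm_command:
  delta_pos:
    - [0.05, -0.03, 0]
    - [0, 0, 0]
  rotation:
    - [0, 0, -0.03]
    - [0, 0, 0]

```text
clock: 21.7
position: [0.4884, -0.1445, 0.107]
tool_rot: [1.287, 1.567, -0.328]
force: [0.1, 0.1, 0.2]
grip_width: 0.0329
```

arm_command:
  delta_pos:
    - [0.08, -0.04, 0]
    - [0.05, 0, 0]
    - [0, 0, 0]
  rotation:
    - [0, 0, -0.06]
    - [0, 0, 0]
    - [0, 0, 0]

```text
clock: 22.0
position: [0.4911, -0.1459, 0.1068]
tool_rot: [1.29, 1.564, -0.326]
force: [-0.6, 0.3, -0.3]
grip_width: 0.033
```

```bash
python3 plan.py 0.487 -0.1434 0.1075 -0.042; python3 chk.py pics/c2.png; python3 -c "
from h import *; print(monitor.observe())"
```

```text
t 22.0 pos [ 0.4911 -0.1459  0.1068] F [-0.6  0.3 -0.3] w 0.033 q [-0.11  0.59  0.38  2.03 -0.38  0.59  0.49]
shift/30mm [-0.03 -0.14 -0.08] turn/6deg [-0.03  0.02 -0.06] tool axes
 [[ 0.006  0.999 -0.045]
 [-0.002 -0.045 -0.999]
 [-1.     0.006  0.002]]
grey yellow None
grey green [ 0.0016 -0.0001]
grey blue [ 0.0043 -0.0146]
grey red None
white yellow [-0.      0.0008]
white red [-0.0007 -0.0006]
white blue [0.0165 0.0096]
white green None
{'clock': 22.05, 'qpos': array([-0.10870644,  0.58721525,  0.38265459,  2.02733116, -0.38074176,
        0.58780168,  0.48952563]), 'qd': array([-1.07271332e-03,  1.03118159e-02, -2.05190423e-03,  6.77722013e-03,
       -4.87657250e-05, -4.99546711e-03, -1.65993520e-03]), 'joint_efforts': array([-1.76726090e-02, -7.90793753e+01,  1.08927217e+01, -2.20447326e+01,
        5.84414997e-02,  1.39045673e-01,  1.56046468e-02]), 'position': array([ 0.49122783, -0.14586927,  0.10669886]), 'tool_rot': array([ 1.28498908,  1.56377821, -0.33095128]), 'force': array([0.43124836, 0.32219115, 0.13692382]), 'moment': array([ 0.04361904, -0.02830987, -0.01280813]), 'grip_width': 0.03254489306631924}
```

View pics/c2.png

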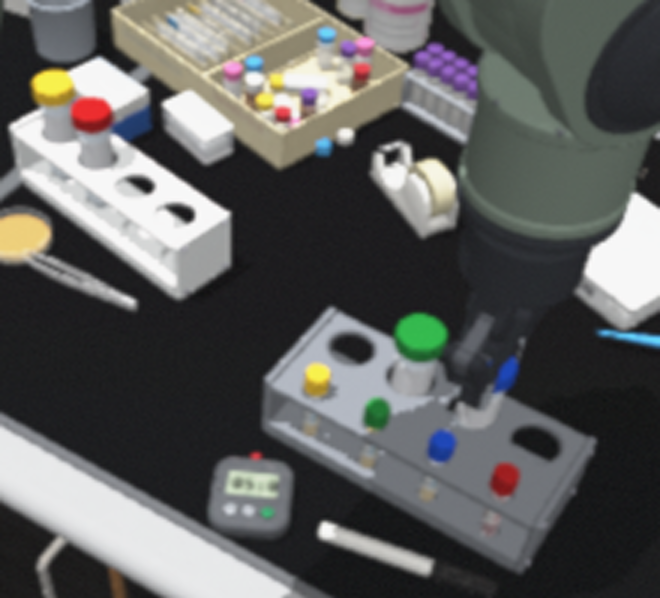

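arm_command:
  delta_pos:
    - [-0.03, -0.14, -0.07]
    - [0, 0, 0]
    - [0, 0, 0]
  rotation:
    - [-0.03, 0.02, -0.06]
    - [0, 0, 0]
    - [0, 0, 0]

```text
clock: 22.35
position: [0.4872, -0.1434, 0.1076]
tool_rot: [1.642, 1.57, 0.03]
force: [0.4, 0.3, 1.1]
grip_width: 0.0327
```

```bash
python3 plan.py 0.487 -0.1434 0.1072 -0.042
```

```text
t 22.35 pos [ 0.4872 -0.1434  0.1076] F [0.4 0.3 1.1] w 0.0327 q [-0.11  0.58  0.38  2.03 -0.38  0.59  0.49]
shift/30mm [ 0.01 -0.01  0.  ] turn/6deg [ 0.01 -0.   -0.01] tool axes
 [[ 0.001  0.999 -0.041]
 [ 0.    -0.041 -0.999]
 [-1.     0.001 -0.   ]]
```

arm_command:
  delta_pos:
    - [0.04, 0, 0]
    - [0, 0, 0]
  rotation:
    - [0, 0, 0]
    - [0, 0, 0]

```text
clock: 22.55
position: [0.4876, -0.1434, 0.1066]
tool_rot: [1.535, 1.569, -0.077]
force: [0.5, 0.2, 5.8]
grip_width: 0.0329
```

arm_command:
  delta_pos:
    - [0, 0, 0]
    - [0, 0, 0]
    - [0, 0, 0]
    - [0, 0, 0]
  rotation:
    - [0, 0, 0]
    - [0, 0, 0]
    - [0, 0, 0]
    - [0, 0, 0]
  gripper: -0.5

```text
clock: 22.95
position: [0.4869, -0.1433, 0.1059]
tool_rot: [-2.167, 1.571, 2.504]
force: [0.6, -0.6, 0.5]
grip_width: 0.0639
```

arm_command:
  delta_pos:
    - [-0.2, 0, 0]
    - [-0.4, 0, 0]
    - [-0.6, 0, 0]
    - [-0.8, 0, 0]
    - [-0.8, 0, 0]
    - [-0.6, 0, 0]
    - [0, 0, 0]
  rotation:
    - [0, 0, 0]
    - [0, 0, 0]
    - [0, 0, 0]
    - [0, 0, 0]
    - [0, 0, 0]
    - [0, 0, 0]
    - [0, 0, 0]

```text
clock: 23.65
position: [0.4863, -0.1439, 0.2163]
tool_rot: [1.792, 1.571, 0.179]
force: [-1.0, 0.7, -0.4]
grip_width: 0.0641
```

```bash
python3 chk.py; python3 plan.py 0.5635 0.2492 0.22 -0.042
```

```text
grey yellow None
grey green [ 0.0016 -0.0001]
grey blue [0.0033 0.0007]
grey red None
white yellow [-0.      0.0008]
white red [-0.0007 -0.0006]
white blue [0.0164 0.0098]
white green None
t 23.7 pos [ 0.486  -0.1437  0.2153] F [ 0.5  0.1 -0.1] w 0.0635 q [-0.21  0.41  0.5   1.96 -0.26  0.83  0.39]
shift/30mm [ -0.16   2.02 -13.2 ] turn/6deg [-0.01 -0.    0.01] tool axes
 [[-0.001  0.999 -0.043]
 [ 0.    -0.043 -0.999]
 [-1.    -0.001 -0.   ]]
```

arm_command:
  delta_pos:
    - [0, 0, -0.5]
    - [0, 0.15, -0.9]
    - [0, 0.16, -1]
    - [0, 0.16, -1]
    - [0, 0.16, -1]
    - [0, 0.16, -1]
    - [0, 0.16, -1]
    - [0, 0.16, -1]
    - [0, 0.16, -1]
    - [0, 0.16, -1]
  rotation:
    - [0.8, 0, 0]
    - [0.78, 0, 0]
    - [0, 0, 0]
    - [0, 0, 0]
    - [0, 0, 0]
    - [0, 0, 0]
    - [0, 0, 0]
    - [0, 0, 0]
    - [0, 0, 0]
    - [0, 0, 0]

```text
clock: 24.7
position: [0.5828, 0.1295, 0.212]
tool_rot: [-1.085, 1.563, -2.879]
force: [0.0, -0.2, 0.5]
grip_width: 0.0643
```

```bash
python3 plan.py 0.5634 0.2493 0.215 -0.208
```

```text
t 24.7 pos [0.5828 0.1295 0.212 ] F [ 0.  -0.2  0.5] w 0.0643 q [-0.66  0.57  0.5   1.72 -0.33  0.94 -0.25]
shift/30mm [-0.1  -1.52 -3.75] turn/6deg [-0.15  0.03  0.06] tool axes
 [[-0.007  0.975 -0.221]
 [-0.002 -0.221 -0.975]
 [-1.    -0.007  0.003]]
```

arm_command:
  delta_pos:
    - [0, -0.4, -1]
    - [0, -0.4, -1]
    - [0, -0.4, -0.9]
    - [0, -0.3, -0.5]
    - [0, 0, -0.1]
    - [0, 0, 0]
    - [0, 0, 0]
  rotation:
    - [-0.15, 0.03, 0.06]
    - [0, 0, 0]
    - [0, 0, 0]
    - [0, 0, 0]
    - [0, 0, 0]
    - [0, 0, 0]
    - [0, 0, 0]

```text
clock: 25.4
position: [0.5586, 0.2483, 0.2073]
tool_rot: [-0.784, 1.564, -2.558]
force: [-0.2, 0.1, 0.3]
grip_width: 0.0639
```

```bash
python3 plan.py 0.5634 0.2493 0.145 -0.208
```

```text
t 25.4 pos [0.5586 0.2483 0.2073] F [-0.2  0.1  0.3] w 0.0639 q [-0.84  0.6   0.49  1.69 -0.33  0.95 -0.43]
shift/30mm [ 2.08  0.16 -0.07] turn/6deg [0.05 0.05 0.05] tool axes
 [[-0.006  0.979 -0.202]
 [-0.004 -0.202 -0.979]
 [-1.    -0.005  0.005]]
```

arm_command:
  delta_pos:
    - [0, 0.16, -0.07]
    - [0, 0, 0]
    - [0.4, 0, 0]
    - [0.5, 0, 0]
    - [0.5, 0, 0]
    - [0.4, 0, 0]
    - [0.2, 0, 0]
    - [0, 0, 0]
    - [0, 0, 0]
  rotation:
    - [0.05, 0.05, 0.05]
    - [0, 0, 0]
    - [0, 0, 0]
    - [0, 0, 0]
    - [0, 0, 0]
    - [0, 0, 0]
    - [0, 0, 0]
    - [0, 0, 0]
    - [0, 0, 0]

```text
clock: 26.3
position: [0.5648, 0.2448, 0.1406]
tool_rot: [-0.137, 1.569, -1.923]
force: [0.2, -0.7, -0.9]
grip_width: 0.0642
```

```bash
python3 plan.py 0.5634 0.2493 0.1075 -0.208
```

```text
t 26.3 pos [0.5648 0.2448 0.1406] F [ 0.2 -0.7 -0.9] w 0.0642 q [-0.8   0.68  0.45  1.73 -0.38  0.82 -0.39]
shift/30mm [ 1.1  -0.08 -0.14] turn/6deg [-0.06  0.02  0.  ] tool axes
 [[-0.001  0.977 -0.213]
 [-0.002 -0.213 -0.977]
 [-1.    -0.     0.002]]
```

arm_command:
  delta_pos:
    - [0, -0.08, -0.14]
    - [0, 0, 0]
    - [0.3, 0, 0]
    - [0.3, 0, 0]
    - [0.3, 0, 0]
    - [0.15, 0, 0]
    - [0, 0, 0]
    - [0, 0, 0]
  rotation:
    - [-0.06, 0, 0]
    - [0, 0, 0]
    - [0, 0, 0]
    - [0, 0, 0]
    - [0, 0, 0]
    - [0, 0, 0]
    - [0, 0, 0]
    - [0, 0, 0]

```text
clock: 27.1
position: [0.5635, 0.2502, 0.1071]
tool_rot: [0.872, 1.57, -0.906]
force: [0.9, 0.0, 0.9]
grip_width: 0.0642
```

```bash
python3 plan.py 0.5634 0.2493 0.1075 -0.208
```

```text
t 27.1 pos [0.5635 0.2502 0.1071] F [0.9 0.  0.9] w 0.0642 q [-0.79  0.73  0.42  1.75 -0.4   0.76 -0.38]
shift/30mm [-0.01  0.    0.03] turn/6deg [ 0.01  0.01 -0.01] tool axes
 [[ 0.001  0.979 -0.206]
 [-0.001 -0.206 -0.979]
 [-1.     0.001  0.001]]
```

arm_command:
  delta_pos:
    - [0, 0, 0.03]
    - [0, 0, 0]
    - [0, 0, 0]
    - [0, 0, 0]
    - [0, 0, 0]
  rotation:
    - [0, 0, 0]
    - [0, 0, 0]
    - [0, 0, 0]
    - [0, 0, 0]
    - [0, 0, 0]
  gripper: 1

```text
clock: 27.6
position: [0.5638, 0.2493, 0.108]
tool_rot: [1.746, 1.569, -0.033]
force: [0.1, -0.2, -0.2]
grip_width: 0.0329
```

arm_command:
  delta_pos:
    - [-0.2, 0, 0]
    - [-0.3, 0, 0]
    - [-0.3, 0, 0]
    - [-0.3, 0, 0]
    - [-0.4, 0, 0]
    - [-0.5, 0, 0]
    - [-0.6, 0, 0]
    - [-0.6, 0, 0]
    - [-0.6, 0, 0]
    - [-0.6, 0, 0]
  rotation:
    - [0, 0, 0]
    - [0, 0, 0]
    - [0, 0, 0]
    - [0, 0, 0]
    - [0, 0, 0]
    - [0, 0, 0]
    - [0, 0, 0]
    - [0, 0, 0]
    - [0, 0, 0]
    - [0, 0, 0]

```text
clock: 28.6
position: [0.563, 0.2488, 0.2504]
tool_rot: [1.709, 1.569, -0.069]
force: [0.1, 0.3, -0.1]
grip_width: 0.033
```

arm_command:
  delta_pos:
    - [-0.2, 0, 0]
    - [0, 0, 0]
    - [0, 0, 0]
  rotation:
    - [0, 0, 0]
    - [-0.8, 0, 0]
    - [-0.78, 0, 0]

```text
clock: 28.9
position: [0.5636, 0.2491, 0.2606]
tool_rot: [1.968, 1.565, 0.359]
force: [-0.2, -1.1, 0.4]
grip_width: 0.0331
```

```bash
python3 plan.py 0.4849 -0.1933 0.25 -0.042
```

```text
t 28.9 pos [0.5636 0.2491 0.2606] F [-0.2 -1.1  0.4] w 0.0331 q [-0.83  0.53  0.48  1.63 -0.27  1.04 -0.31]
shift/30mm [ 0.31 -2.05 14.84] turn/6deg [ 0.03 -0.02 -0.05] tool axes
 [[ 0.006  0.999 -0.039]
 [ 0.002 -0.039 -0.999]
 [-1.     0.006 -0.002]]
```

arm_command:
  delta_pos:
    - [0, 0, 0.5]
    - [0, -0.12, 0.9]
    - [0, -0.13, 0.99]
    - [0, -0.13, 0.99]
    - [0, -0.13, 0.99]
    - [0, -0.13, 0.99]
    - [0, -0.13, 0.99]
    - [0, -0.13, 0.99]
    - [0, -0.13, 0.99]
    - [0, -0.13, 0.99]
  rotation:
    - [0, 0, 0]
    - [0, 0, 0]
    - [0, 0, 0]
    - [0, 0, 0]
    - [0, 0, 0]
    - [0, 0, 0]
    - [0, 0, 0]
    - [0, 0, 0]
    - [0, 0, 0]
    - [0, 0, 0]

```text
clock: 29.9
position: [0.5104, -0.0436, 0.2588]
tool_rot: [2.175, 1.567, 0.549]
force: [-0.6, -0.9, -0.1]
grip_width: 0.0324
```

```bash
python3 plan.py 0.4849 -0.1933 0.25 -0.042
```

```text
t 29.9 pos [ 0.5104 -0.0436  0.2588] F [-0.6 -0.9 -0.1] w 0.0324 q [-0.45  0.37  0.54  1.9  -0.24  0.93  0.15]
shift/30mm [ 0.28 -0.58  5.03] turn/6deg [-0.12 -0.02 -0.03] tool axes
 [[ 0.003  0.999 -0.055]
 [ 0.002 -0.055 -0.999]
 [-1.     0.003 -0.002]]
```

arm_command:
  delta_pos:
    - [0, -0.1, 1]
    - [0, -0.1, 1]
    - [0, -0.1, 0.9]
    - [0, -0.05, 0.8]
    - [0, 0, 0.5]
    - [0, 0, 0.2]
    - [0, 0, 0]
    - [0, 0, 0]
  rotation:
    - [-0.12, 0, 0]
    - [0, 0, 0]
    - [0, 0, 0]
    - [0, 0, 0]
    - [0, 0, 0]
    - [0, 0, 0]
    - [0, 0, 0]
    - [0, 0, 0]

```text
clock: 30.7
position: [0.485, -0.1886, 0.2585]
tool_rot: [2.571, 1.569, 0.933]
force: [0.5, 0.4, -1.6]
grip_width: 0.0327
```

```bash
python3 plan.py 0.4849 -0.1933 0.18 -0.042
```

```text
t 30.7 pos [ 0.485  -0.1886  0.2585] F [ 0.5  0.4 -1.6] w 0.0327 q [-0.17  0.39  0.57  1.88 -0.26  0.95  0.45]
shift/30mm [2.62 0.   0.16] turn/6deg [-0.24 -0.02 -0.01] tool axes
 [[ 0.001  0.998 -0.067]
 [ 0.002 -0.067 -0.998]
 [-1.     0.001 -0.002]]
```

arm_command:
  delta_pos:
    - [0, 0, 0.14]
    - [0, 0, 0]
    - [0.4, 0, 0]
    - [0.5, 0, 0]
    - [0.5, 0, 0]
    - [0.5, 0, 0]
    - [0.4, 0, 0]
    - [0.2, 0, 0]
    - [0, 0, 0]
    - [0, 0, 0]
  rotation:
    - [-0.24, 0, 0]
    - [0, 0, 0]
    - [0, 0, 0]
    - [0, 0, 0]
    - [0, 0, 0]
    - [0, 0, 0]
    - [0, 0, 0]
    - [0, 0, 0]
    - [0, 0, 0]
    - [0, 0, 0]

```text
clock: 31.7
position: [0.4851, -0.1887, 0.1768]
tool_rot: [-3.057, 1.568, 1.621]
force: [0.1, -0.8, 0.1]
grip_width: 0.0326
```

```bash
python3 plan.py 0.4849 -0.1933 0.108 -0.042
```

```text
t 31.7 pos [ 0.4851 -0.1887  0.1768] F [ 0.1 -0.8  0.1] w 0.0326 q [-0.11  0.5   0.5   1.96 -0.34  0.77  0.55]
shift/30mm [ 2.29 -0.    0.16] turn/6deg [ 0.07 -0.03  0.  ] tool axes
 [[-0.     0.999 -0.034]
 [ 0.003 -0.034 -0.999]
 [-1.    -0.    -0.003]]
```

arm_command:
  delta_pos:
    - [0, 0, 0.15]
    - [0, 0, 0]
    - [0.3, 0, 0]
    - [0.3, 0, 0]
    - [0, 0, 0]
    - [0, 0, 0]
  rotation:
    - [0.07, -0.03, 0]
    - [0, 0, 0]
    - [0, 0, 0]
    - [0, 0, 0]
    - [0, 0, 0]
    - [0, 0, 0]

```text
clock: 32.3
position: [0.4857, -0.1938, 0.1584]
tool_rot: [1.288, 1.569, -0.325]
force: [0.8, 0.3, 1.0]
grip_width: 0.0326
```

```bash
python3 plan.py 0.4849 -0.1933 0.108 -0.042
```

```text
t 32.3 pos [ 0.4857 -0.1938  0.1584] F [0.8 0.3 1. ] w 0.0326 q [-0.09  0.53  0.48  1.97 -0.36  0.73  0.57]
shift/30mm [ 1.68 -0.03 -0.02] turn/6deg [-0.    0.01 -0.02] tool axes
 [[ 0.002  0.999 -0.042]
 [-0.001 -0.042 -0.999]
 [-1.     0.002  0.001]]
```

arm_command:
  delta_pos:
    - [0.2, -0.03, -0.02]
    - [0.3, 0, 0]
    - [0.3, 0, 0]
    - [0.3, 0, 0]
    - [0, 0, 0]
  rotation:
    - [0, 0, -0.02]
    - [0, 0, 0]
    - [0, 0, 0]
    - [0, 0, 0]
    - [0, 0, 0]

```text
clock: 32.8
position: [0.4846, -0.1929, 0.1222]
tool_rot: [-0.882, 1.57, -2.495]
force: [0.2, -0.5, -0.1]
grip_width: 0.0326
```

```bash
python3 plan.py 0.4849 -0.1933 0.108 -0.042
```

```text
t 32.8 pos [ 0.4846 -0.1929  0.1222] F [ 0.2 -0.5 -0.1] w 0.0326 q [-0.06  0.58  0.44  1.99 -0.4   0.65  0.6 ]
shift/30mm [0.47 0.01 0.01] turn/6deg [-0.    0.    0.01] tool axes
 [[-0.001  0.999 -0.042]
 [-0.    -0.042 -0.999]
 [-1.    -0.001  0.   ]]
```

arm_command:
  delta_pos:
    - [0.2, 0, 0]
    - [0.15, 0, 0]
    - [0.1, 0, 0]
    - [0, 0, 0]
    - [0, 0, 0]
  rotation:
    - [0, 0, 0]
    - [0, 0, 0]
    - [0, 0, 0]
    - [0, 0, 0]
    - [0, 0, 0]

```text
clock: 33.3
position: [0.4848, -0.1932, 0.1076]
tool_rot: [-0.254, 1.57, -1.868]
force: [-0.1, 0.4, 1.8]
grip_width: 0.0328
```

```bash
python3 plan.py 0.4849 -0.1933 0.107 -0.042
```

```text
t 33.3 pos [ 0.4848 -0.1932  0.1076] F [-0.1  0.4  1.8] w 0.0328 q [-0.04  0.61  0.43  2.   -0.42  0.62  0.62]
shift/30mm [0.02 0.   0.  ] turn/6deg [-0.    0.01  0.  ] tool axes
 [[-0.     0.999 -0.042]
 [-0.001 -0.042 -0.999]
 [-1.    -0.     0.001]]
```

arm_command:
  delta_pos:
    - [0.04, 0, 0]
    - [0, 0, 0]
  rotation:
    - [0, 0, 0]
    - [0, 0, 0]

```text
clock: 33.5
position: [0.4854, -0.1939, 0.1076]
tool_rot: [1.069, 1.569, -0.545]
force: [0.0, -0.0, 0.1]
grip_width: 0.0324
```

arm_command:
  delta_pos:
    - [0, 0, 0]
    - [0, 0, 0]
    - [0, 0, 0]
    - [0, 0, 0]
  rotation:
    - [0, 0, 0]
    - [0, 0, 0]
    - [0, 0, 0]
    - [0, 0, 0]
  gripper: -0.5

```text
clock: 33.9
position: [0.4856, -0.1938, 0.1078]
tool_rot: [1.18, 1.568, -0.434]
force: [-0.4, -0.2, -0.5]
grip_width: 0.0643
```

arm_command:
  delta_pos:
    - [-0.2, 0, 0]
    - [-0.4, 0, 0]
    - [-0.6, 0, 0]
    - [-0.8, 0, 0]
    - [-0.8, 0, 0]
    - [-0.6, 0, 0]
    - [0, 0, 0]
  rotation:
    - [0, 0, 0]
    - [0, 0, 0]
    - [0, 0, 0]
    - [0, 0, 0]
    - [0, 0, 0]
    - [0.8, 0, 0]
    - [0.78, 0, 0]

```text
clock: 34.6
position: [0.4849, -0.1943, 0.2185]
tool_rot: [1.495, 1.567, -0.289]
force: [0.3, -0.9, -1.3]
grip_width: 0.0639
```

```bash
python3 chk.py; python3 plan.py 0.5739 0.2985 0.22 -0.208
```

```text
grey yellow None
grey green [ 0.0016 -0.0001]
grey blue [0.0031 0.0005]
grey red [ 0.002  -0.0004]
white yellow [-0.0003  0.0006]
white red None
white blue [0.0164 0.0098]
white green None
t 34.65 pos [ 0.4846 -0.1941  0.2177] F [0.4 0.4 0.3] w 0.0639 q [-0.17  0.45  0.59  1.92 -0.33  0.86  0.37]
shift/30mm [ -0.08  -0.65 -16.68] turn/6deg [-0.1   0.   -0.03] tool axes
 [[ 0.003  0.976 -0.217]
 [-0.001 -0.217 -0.976]
 [-1.     0.003  0.   ]]
```

arm_command:
  delta_pos:
    - [0, 0, -0.5]
    - [0, -0.04, -0.9]
    - [0, -0.04, -1]
    - [0, -0.04, -1]
    - [0, -0.04, -1]
    - [0, -0.04, -1]
    - [0, -0.04, -1]
    - [0, -0.04, -1]
    - [0, -0.04, -1]
    - [0, -0.04, -1]
  rotation:
    - [-0.1, 0, 0]
    - [0, 0, 0]
    - [0, 0, 0]
    - [0, 0, 0]
    - [0, 0, 0]
    - [0, 0, 0]
    - [0, 0, 0]
    - [0, 0, 0]
    - [0, 0, 0]
    - [0, 0, 0]

```text
clock: 35.65
position: [0.5306, 0.0904, 0.2227]
tool_rot: [1.306, 1.566, -0.464]
force: [-0.0, -0.5, -1.2]
grip_width: 0.064
```

```bash
python3 plan.py 0.574 0.2988 0.215 -0.208
```

```text
t 35.65 pos [0.5306 0.0904 0.2227] F [-0.  -0.5 -1.2] w 0.064 q [-0.7   0.47  0.57  1.88 -0.32  0.88 -0.17]
shift/30mm [ 0.25  0.04 -7.1 ] turn/6deg [ 0.09  0.01 -0.05] tool axes
 [[ 0.004  0.98  -0.198]
 [-0.002 -0.198 -0.98 ]
 [-1.     0.005  0.001]]
```

arm_command:
  delta_pos:
    - [0, 0, -1]
    - [0, 0, -1]
    - [0, 0, -1]
    - [0, 0, -1]
    - [0, 0, -1]
    - [0, 0, -0.8]
    - [0, 0, -0.6]
    - [0, 0, -0.3]
    - [0, 0, 0]
    - [0, 0, 0]
  rotation:
    - [0.09, 0, -0.05]
    - [0, 0, 0]
    - [0, 0, 0]
    - [0, 0, 0]
    - [0, 0, 0]
    - [0, 0, 0]
    - [0, 0, 0]
    - [0, 0, 0]
    - [0, 0, 0]
    - [0, 0, 0]

```text
clock: 36.65
position: [0.5694, 0.2987, 0.2255]
tool_rot: [-0.52, 1.567, -2.28]
force: [0.3, -1.1, -0.2]
grip_width: 0.0638
```

```bash
python3 plan.py 0.574 0.2988 0.145 -0.208
```

```text
t 36.65 pos [0.5694 0.2987 0.2255] F [ 0.3 -1.1 -0.2] w 0.0638 q [-0.92  0.63  0.54  1.59 -0.36  1.03 -0.46]
shift/30mm [ 2.68  0.15 -0.04] turn/6deg [0.19 0.03 0.02] tool axes
 [[-0.002  0.982 -0.187]
 [-0.003 -0.187 -0.982]
 [-1.    -0.002  0.003]]
```

arm_command:
  delta_pos:
    - [0, 0.15, -0.04]
    - [0, 0, 0]
    - [0.4, 0, 0]
    - [0.5, 0, 0]
    - [0.5, 0, 0]
    - [0.5, 0, 0]
    - [0.4, 0, 0]
    - [0.2, 0, 0]
    - [0, 0, 0]
    - [0, 0, 0]
  rotation:
    - [0.19, 0.03, 0.02]
    - [0, 0, 0]
    - [0, 0, 0]
    - [0, 0, 0]
    - [0, 0, 0]
    - [0, 0, 0]
    - [0, 0, 0]
    - [0, 0, 0]
    - [0, 0, 0]
    - [0, 0, 0]

```text
clock: 37.65
position: [0.5738, 0.294, 0.1426]
tool_rot: [-0.452, 1.568, -2.238]
force: [-0.0, -0.3, 0.0]
grip_width: 0.064
```

```bash
python3 plan.py 0.574 0.2988 0.1075 -0.208
```

```text
t 37.65 pos [0.5738 0.294  0.1426] F [-0.  -0.3  0. ] w 0.064 q [-0.88  0.73  0.49  1.65 -0.42  0.87 -0.43]
shift/30mm [ 1.17 -0.03 -0.16] turn/6deg [-0.06  0.02  0.01] tool axes
 [[-0.002  0.977 -0.213]
 [-0.002 -0.213 -0.977]
 [-1.    -0.001  0.002]]
```

arm_command:
  delta_pos:
    - [0, -0.03, -0.16]
    - [0, 0, 0]
    - [0.3, 0, 0]
    - [0.3, 0, 0]
    - [0.3, 0, 0]
    - [0.2, 0, 0]
    - [0, 0, 0]
    - [0, 0, 0]
  rotation:
    - [-0.06, 0.02, 0]
    - [0, 0, 0]
    - [0, 0, 0]
    - [0, 0, 0]
    - [0, 0, 0]
    - [0, 0, 0]
    - [0, 0, 0]
    - [0, 0, 0]

```text
clock: 38.45
position: [0.5743, 0.2998, 0.1076]
tool_rot: [-2.981, 1.57, 1.524]
force: [0.2, 0.9, 0.1]
grip_width: 0.064
```

```bash
python3 plan.py 0.574 0.2988 0.1075 -0.208
```

```text
t 38.45 pos [0.5743 0.2998 0.1076] F [0.2 0.9 0.1] w 0.064 q [-0.86  0.78  0.46  1.66 -0.45  0.81 -0.41]
shift/30mm [ 0.   -0.    0.03] turn/6deg [ 0.01 -0.01  0.  ] tool axes
 [[ 0.     0.979 -0.206]
 [ 0.001 -0.206 -0.979]
 [-1.    -0.    -0.001]]
```

arm_command:
  delta_pos:
    - [0, 0, 0.03]
    - [0, 0, 0]
    - [0, 0, 0]
    - [0, 0, 0]
    - [0, 0, 0]
  rotation:
    - [0, 0, 0]
    - [0, 0, 0]
    - [0, 0, 0]
    - [0, 0, 0]
    - [0, 0, 0]
  gripper: 1

```text
clock: 38.95
position: [0.5745, 0.2989, 0.1085]
tool_rot: [2.772, 1.569, 0.994]
force: [-0.4, -0.0, -0.4]
grip_width: 0.033
```

arm_command:
  delta_pos:
    - [-0.2, 0, 0]
    - [-0.3, 0, 0]
    - [-0.3, 0, 0]
    - [-0.3, 0, 0]
    - [-0.4, 0, 0]
    - [-0.5, 0, 0]
    - [-0.6, 0, 0]
    - [-0.6, 0, 0]
    - [-0.6, 0, 0]
    - [-0.6, 0, 0]
  rotation:
    - [0, 0, 0]
    - [0, 0, 0]
    - [0, 0, 0]
    - [0, 0, 0]
    - [0, 0, 0]
    - [0, 0, 0]
    - [0, 0, 0]
    - [0, 0, 0]
    - [0, 0, 0]
    - [0, 0, 0]

```text
clock: 39.95
position: [0.574, 0.2982, 0.2518]
tool_rot: [2.678, 1.568, 0.899]
force: [-0.3, -0.1, -1.1]
grip_width: 0.0328
```

arm_command:
  delta_pos:
    - [-0.2, 0, 0]
    - [0, 0, 0]
    - [0, 0, 0]
  rotation:
    - [0, 0, 0]
    - [-0.8, 0, 0]
    - [-0.78, 0, 0]

```text
clock: 40.25
position: [0.5747, 0.2985, 0.2625]
tool_rot: [2.268, 1.564, 0.658]
force: [0.1, -0.4, -0.2]
grip_width: 0.0325
```

```bash
python3 plan.py 0.4912 -0.0435 0.25 -0.042
```

```text
t 40.25 pos [0.5747 0.2985 0.2625] F [ 0.1 -0.4 -0.2] w 0.0325 q [-0.9   0.59  0.52  1.54 -0.32  1.09 -0.34]
shift/30mm [ 0.35 -2.34 11.5 ] turn/6deg [ 0.03 -0.04 -0.05] tool axes
 [[ 0.006  0.999 -0.039]
 [ 0.004 -0.039 -0.999]
 [-1.     0.005 -0.005]]
```

arm_command:
  delta_pos:
    - [0, 0, 0.5]
    - [0, -0.2, 0.9]
    - [0, -0.2, 0.98]
    - [0, -0.2, 0.98]
    - [0, -0.2, 0.98]
    - [0, -0.2, 0.98]
    - [0, -0.2, 0.98]
    - [0, -0.2, 0.98]
    - [0, -0.2, 0.98]
    - [0, -0.2, 0.98]
  rotation:
    - [0, -0.04, -0.05]
    - [0, 0, 0]
    - [0, 0, 0]
    - [0, 0, 0]
    - [0, 0, 0]
    - [0, 0, 0]
    - [0, 0, 0]
    - [0, 0, 0]
    - [0, 0, 0]
    - [0, 0, 0]

```text
clock: 41.25
position: [0.5021, 0.0088, 0.2622]
tool_rot: [-1.27, 1.566, -2.896]
force: [0.7, -1.0, -0.8]
grip_width: 0.0328
```

```bash
python3 plan.py 0.4912 -0.0435 0.25 -0.042
```

```text
t 41.25 pos [0.5021 0.0088 0.2622] F [ 0.7 -1.  -0.8] w 0.0328 q [-0.59  0.36  0.59  1.92 -0.24  0.95  0.06]
shift/30mm [ 0.41 -0.26  1.76] turn/6deg [-0.13  0.01  0.05] tool axes
 [[-0.005  0.998 -0.055]
 [-0.001 -0.055 -0.998]
 [-1.    -0.005  0.002]]
```

arm_command:
  delta_pos:
    - [0, -0.1, 0.7]
    - [0, -0.05, 0.4]
    - [0, 0, 0.2]
    - [0, 0, 0]
    - [0, 0, 0]
  rotation:
    - [-0.13, 0, 0.05]
    - [0, 0, 0]
    - [0, 0, 0]
    - [0, 0, 0]
    - [0, 0, 0]

```text
clock: 41.75
position: [0.493, -0.0362, 0.2627]
tool_rot: [-0.675, 1.569, -2.301]
force: [-0.1, 0.6, 0.5]
grip_width: 0.0327
```

```bash
python3 plan.py 0.4912 -0.0435 0.18 -0.042
```

```text
t 41.75 pos [ 0.493  -0.0362  0.2627] F [-0.1  0.6  0.5] w 0.0327 q [-0.52  0.34  0.61  1.94 -0.24  0.93  0.15]
shift/30mm [ 2.76 -0.04  0.24] turn/6deg [-0.12  0.01  0.01] tool axes
 [[-0.001  0.998 -0.055]
 [-0.001 -0.055 -0.998]
 [-1.    -0.001  0.001]]
```

arm_command:
  delta_pos:
    - [0, -0.04, 0.22]
    - [0, 0, 0]
    - [0.4, 0, 0]
    - [0.5, 0, 0]
    - [0.5, 0, 0]
    - [0.5, 0, 0]
    - [0.4, 0, 0]
    - [0.2, 0, 0]
    - [0, 0, 0]
    - [0, 0, 0]
  rotation:
    - [-0.12, 0, 0]
    - [0, 0, 0]
    - [0, 0, 0]
    - [0, 0, 0]
    - [0, 0, 0]
    - [0, 0, 0]
    - [0, 0, 0]
    - [0, 0, 0]
    - [0, 0, 0]
    - [0, 0, 0]

```text
clock: 42.75
position: [0.4909, -0.0395, 0.18]
tool_rot: [-1.181, 1.566, -2.788]
force: [0.2, -0.6, 0.1]
grip_width: 0.0324
```

```bash
python3 plan.py 0.4912 -0.0435 0.108 -0.042
```

```text
t 42.75 pos [ 0.4909 -0.0395  0.18  ] F [ 0.2 -0.6  0.1] w 0.0324 q [-0.44  0.46  0.53  2.02 -0.34  0.75  0.26]
shift/30mm [2.4  0.03 0.13] turn/6deg [0.06 0.02 0.04] tool axes
 [[-0.004  0.999 -0.036]
 [-0.001 -0.036 -0.999]
 [-1.    -0.004  0.002]]
```

arm_command:
  delta_pos:
    - [0, 0.03, 0.12]
    - [0, 0, 0]
    - [0.3, 0, 0]
    - [0.3, 0, 0]
    - [0, 0, 0]
    - [0, 0, 0]
  rotation:
    - [0.06, 0.02, 0.04]
    - [0, 0, 0]
    - [0, 0, 0]
    - [0, 0, 0]
    - [0, 0, 0]
    - [0, 0, 0]

```text
clock: 43.35
position: [0.4924, -0.0434, 0.1615]
tool_rot: [1.965, 1.568, 0.351]
force: [0.2, 0.8, 0.3]
grip_width: 0.0326
```

```bash
python3 plan.py 0.4912 -0.0435 0.108 -0.042
```

```text
t 43.35 pos [ 0.4924 -0.0434  0.1615] F [0.2 0.8 0.3] w 0.0326 q [-0.41  0.49  0.51  2.04 -0.37  0.7   0.29]
shift/30mm [ 1.78 -0.04  0.01] turn/6deg [-0.01 -0.01 -0.03] tool axes
 [[ 0.003  0.999 -0.043]
 [ 0.001 -0.043 -0.999]
 [-1.     0.003 -0.001]]
```

arm_command:
  delta_pos:
    - [0.2, -0.04, 0]
    - [0.3, 0, 0]
    - [0.3, 0, 0]
    - [0.3, 0, 0]
    - [0, 0, 0]
  rotation:
    - [0, 0, -0.03]
    - [0, 0, 0]
    - [0, 0, 0]
    - [0, 0, 0]
    - [0, 0, 0]

```text
clock: 43.85
position: [0.4909, -0.0431, 0.1253]
tool_rot: [-2.364, 1.569, 2.305]
force: [0.5, 0.1, -0.7]
grip_width: 0.0328
```

```bash
python3 plan.py 0.4912 -0.0435 0.108 -0.042
```

```text
t 43.85 pos [ 0.4909 -0.0431  0.1253] F [ 0.5  0.1 -0.7] w 0.0328 q [-0.38  0.55  0.46  2.06 -0.41  0.62  0.33]
shift/30mm [0.58 0.01 0.01] turn/6deg [-0.   -0.01  0.01] tool axes
 [[-0.001  0.999 -0.042]
 [ 0.001 -0.042 -0.999]
 [-1.    -0.001 -0.001]]
```

arm_command:
  delta_pos:
    - [0.2, 0, 0]
    - [0.2, 0, 0]
    - [0.15, 0, 0]
    - [0.05, 0, 0]
    - [0, 0, 0]
    - [0, 0, 0]
  rotation:
    - [0, 0, 0]
    - [0, 0, 0]
    - [0, 0, 0]
    - [0, 0, 0]
    - [0, 0, 0]
    - [0, 0, 0]

```text
clock: 44.45
position: [0.4936, -0.0437, 0.1076]
tool_rot: [1.956, 1.566, 0.342]
force: [-1.4, 0.8, 1.1]
grip_width: 0.0325
```

```bash
python3 plan.py 0.4912 -0.0435 0.108 -0.042
```

```text
t 44.45 pos [ 0.4936 -0.0437  0.1076] F [-1.4  0.8  1.1] w 0.0325 q [-0.35  0.58  0.44  2.07 -0.44  0.58  0.35]
shift/30mm [-0.01 -0.08 -0.  ] turn/6deg [-0.01 -0.02 -0.05] tool axes
 [[ 0.005  0.999 -0.044]
 [ 0.002 -0.044 -0.999]
 [-1.     0.005 -0.002]]
```

Same signature as before when seated (tip pinned). Recentre, then a light push down and release.

arm_command:
  delta_pos:
    - [0, -0.08, 0]
    - [0, 0, 0]
    - [0.03, 0, 0]
    - [0, 0, 0]
  rotation:
    - [0, -0.02, -0.05]
    - [0, 0, 0]
    - [0, 0, 0]
    - [0, 0, 0]

```text
clock: 44.85
position: [0.4923, -0.0437, 0.1075]
tool_rot: [1.612, 1.569, -0.002]
force: [-2.5, 0.6, 5.8]
grip_width: 0.0327
```

arm_command:
  delta_pos:
    - [0, 0, 0]
    - [0, 0, 0]
    - [0, 0, 0]
    - [0, 0, 0]
  rotation:
    - [0, 0, 0]
    - [0, 0, 0]
    - [0, 0, 0]
    - [0, 0, 0]
  gripper: -0.5

```text
clock: 45.25
position: [0.4919, -0.0436, 0.1072]
tool_rot: [1.572, 1.57, -0.042]
force: [-0.8, 0.8, 0.1]
grip_width: 0.064
```

arm_command:
  delta_pos:
    - [-0.2, 0, 0]
    - [-0.4, 0, 0]
    - [-0.6, 0, 0]
    - [-0.8, 0, 0]
    - [-0.8, 0, 0]
    - [-0.8, 0, 0]
    - [-0.6, 0, 0]
    - [0, 0, 0]
    - [0, 0, 0]
  rotation:
    - [0, 0, 0]
    - [0, 0, 0]
    - [0, 0, 0]
    - [0, 0, 0]
    - [0, 0, 0]
    - [0, 0, 0]
    - [0, 0, 0]
    - [0, 0, 0]
    - [0, 0, 0]

```text
clock: 46.15
position: [0.491, -0.0446, 0.244]
tool_rot: [1.712, 1.568, 0.096]
force: [-0.0, 0.3, -0.3]
grip_width: 0.0639
```

```bash
python3 chk.py pics/c3.png; python3 plan.py 0.4912 -0.0435 0.25 -0.042
python3 - <<'E'
from h import *
B=blobs(optics.grab_frame("scene"))
for k,c in dict(yellow=(276,213),green=(296,225),blue=(317,237),red=(339,248)).items(): print(k,nearest(B,k,c,8),c)
E
```

```text
grey yellow [ 0.0012 -0.0006]
grey green [ 0.0009 -0.0005]
grey blue [0.0024 0.0007]
grey red [ 0.0015 -0.0013]
white yellow None
white red None
white blue [0.0163 0.01  ]
white green None
t 46.2 pos [ 0.491  -0.0447  0.2439] F [ 0.  -0.9  0.1] w 0.0641 q [-0.49  0.36  0.6   1.97 -0.26  0.89  0.2 ]
shift/30mm [-0.2   0.   -0.04] turn/6deg [-0.03 -0.   -0.03] tool axes
 [[ 0.003  0.999 -0.046]
 [ 0.    -0.046 -0.999]
 [-1.     0.003 -0.   ]]
yellow [275.2 213. ] (276, 213)
green [295.2 224.4] (296, 225)
blue [316.8 236.1] (317, 237)
red [337.8 247.8] (339, 248)
```

View pics/c3.png

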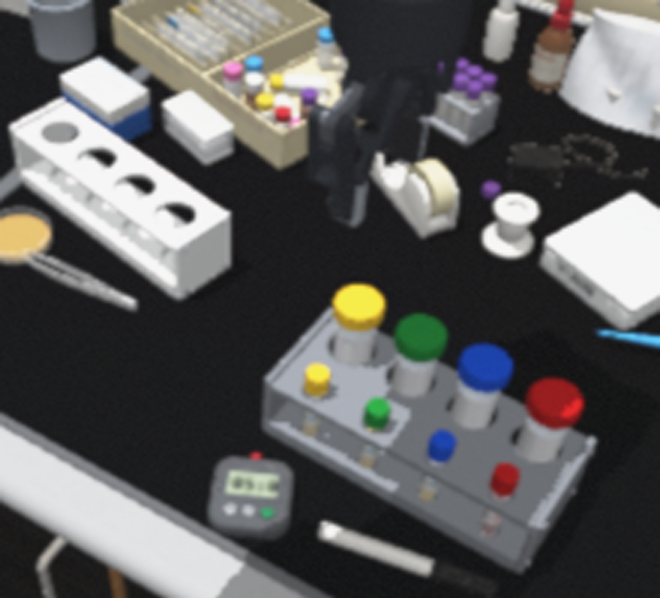

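All four large tubes stand behind the matching slim tubes, the white rack is empty, and the gripper is clear above the rack. I'm handing in.

```bash
python3 -c "
from workcell import bot; print(bot.job_done())"
```

```text
the job is handed in; nothing more can be done
None
```

I moved all four large tubes into the rear row of the grey rack, each directly behind the slim tube of the same colour (yellow, green, blue, red). I handed the job in at about 46 s of the 118 s allowed. I gripped each tube by its cap and lowered it until the tool was within about 1 mm of its height at pick-up. Then I opened the gripper.

**Tube positions:** In the last scene picture, every large cap lies within about 3 mm of its hole position, at the height expected for a seated tube. The tubes stand upright and the white rack is empty. The slim caps are within about 1 px of where they started.

**Seating force:** Just before release I read a clear upward force for yellow (5.8 N), green (4.3 N) and blue (5.8 N). For red I saw only 1.8 N on first touch and about 0 N just before opening. Its height and the final picture still agree with it being fully down.

**Blue tube:** While I was pressing it down, the tool slid about 4 mm sideways. I recentred it before letting go.

**Discrepancy:** The check script kept reporting a blue cap in the white rack after the blue tube had left it. It had picked up the blue box behind that rack; the picture shows the rack is empty.

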